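# Put the stain jar away in the steel finishes locker and latch its door

### The arm

A 6-joint arm with a two-finger parallel gripper is mounted at the origin on a cart in front of the work surface, level with it; the furniture and walls round the work are solid. World frame = base frame: x ahead of the robot, y to its left, z up, the work surface at z = 0. Lengths are in m, angles in degrees, forces in N, time in s.
With the tool pointing down it reaches from about 0.35 to 0.975 m from the base axis. Payload 7.1 kg.
Tool frame: the origin (TCP) lies between the finger pads; the fingertips stand ahead of it and the grasp point (between the pads) lies 11 mm behind it (ctrl.tip_reach is the z of the fingertips in the tool frame, in m); z points along the fingers, y is the direction in which the jaws open and shut (so a half turn about z gives the same grasp; the last joint's range is limited). The gripper opens to 88 mm and grips with 3 to 60 N. Pads are 20 mm wide; open, the fingers measure 115 mm over their backs; the gripper's body (75 mm by 178 mm) begins 61 mm behind the grasp point.
Start: joints at [-66.692, 24.242, 93.386, -0, 62.372, -1.089], TCP at [0.258, -0.569, 0.231] pointing down, gripper open.
Joint ranges: [-172.04, 172.04], [-51.8, 120.97], [4.93, 147.93], [-75.15, 255.16], [6.16, 154.13], [-145.62, 145.62]. Speed limits (degrees/s): [136.94, 136.94, 172.46, 180, 180, 180].

### API

Orientations are given as [roll, pitch, yaw] about the fixed x, y, z axes, in that order (R = Rz(yaw) Ry(pitch) Rx(roll)).
In Python, from station import ctrl, grab_frame, order gives the robot as it stands.
- The arm moves only by the tool step_arm, never from a script. Its argument "rows" is a list of rows, each a list of 7 numbers: the shift along the world's x, y, z each as a share of 0.04 m, from -1 to 1, then the turn, a rotation vector about the world's x, y, z each as a share of 6 degrees, from -1 to 1, then the closure, from 0 (fully open) to 1 (shut). A call has 1 to 20 rows; each row shifts and turns the pose as measured when the row begins; what a row does not reach is not made up. A row lasts 1/12 s, in which the tool goes at most 41.7 mm and 7.16 degrees, less where a joint would pass 70% of its speed; a pose out of reach is approached as far as the arm can. A call with a number of a shift or a turn outside -1 to 1 is refused whole. A call with a gripper value outside its range is refused whole. The fingers move at their own pace and stop on an object; "squeeze" is the grip in N (left out, the last holds). Time passes only in rows, so rows that do not move let the fingers close. It gives the time, the measured TCP pose, the force and the opening at its end, in the units of the state.
- ctrl.observe(): the state, without advancing time (a new reading comes with each control period).
- grab_frame(name): name is "scene" or "side" or "wrist"; returns a dict with "img" (480x640x3 uint8, red, green, blue), "fx", "fy", "cx", "cy" (pixels), "view" (4x4, takes a point from world to camera coordinates). Camera axes: x right, y up, looking along -z (the intrinsics and any distortion apply to the point x, -y, -z); pixel columns grow to the right and rows downward; lengths in m; the calibration is good to about 2 mm. A picture is of the moment at which its call begins. There is no depth.
- order.sign_off(): hands the job in, once; it reports no verdict.
The state is a dict: "time": time; "joint_positions": joint angles; "joint_vel": joint speeds; "effort": joint torques, N m; "tool_pos": TCP position; "orientation": TCP orientation; "contact_force": force on the tool from outside, world axes, zero at the start; "moment": the same for the moment, N m; "finger_gap": opening from 0.0 (shut) to 1.0 (fully open).
Only numpy, scipy, OpenCV 4.12 (cv2) and the standard library are available. Lean on these libraries where they do the work, as an engineer would, in place of code of your own. Each camera call takes 0.05 s, during which the arm holds its last target.

### The job

Stand the brown stain jar in the empty bay of the small green steel locker, next to the wax tin, keeping it upright. Then bring the locker's sprung lift-up door down and press its front edge until the latch snaps in and the door stays fully shut by itself; don't slam it or press much harder than the latch needs, and leave the wax tin and the other things on the bench where they are.

Things in the scene. Friction and masses are not known exactly. Their poses are not given: they have to be found in the camera images.
- jar_center (a point): Loose brown glass jar with a black screw lid: 56 mm diameter up to 66 mm, the lid 50 mm diameter above, 82 mm tall, 0.08 to 0.17 kg. The point is on its axis half-way up, 41 mm over its underside; z is its axis, up when it stands.
- locker: Fixed green steel locker with feet, 170 mm deep (x), 220 mm wide (y); origin under its centre; x runs from its front (robot side) to its back, y to its left, z up. Walls 3 mm; rim 62 mm high at the front, rising at 25 deg to 141 mm at the back. Inner floor 6 mm up. It carries the door and latch. The sheet-steel door takes 10 to 18 N at its front edge to latch and is bent by 34 N.
- empty_bay (a point): On the inner floor, at the middle of the empty left bay (164 mm in x, 113 mm in y). The raised door leans over it towards the robot, so only a tool leaning back towards the robot clears it. Axes as the locker's. A low divider, 20 mm high, parts it from the right bay, where the wax tin stands. The jar clears the shut door and its latch case if it stands within 20 mm of this point.
- door_hinge (a point): Middle of the door's hinge line, on the rear rim, 141 mm up. It turns with the door: local y is the hinge line (to the locker's left), local -x runs from the hinge down the door to its free front edge, z is the door's outward normal.
- door_press (a point): On the outer face of the door, on its centre line, 168 mm from the hinge towards the free edge and 22 mm out (z) from the hinge; axes as door_hinge. The plate is 194 mm long, 230 mm wide. On the centre line, 147 mm from the hinge, a black thumb slide 11 x 18 mm stands 11 mm proud: press beside it, anywhere up to 90 mm off the centre line.
- locker_door (a joint): Door angle, rad: 0 shut, grows as the free edge rises; 1.45 to 1.57 at the start, stop at 1.6. The door's height angle from hinge to edge is (angle - 25 deg). A spring holds it open and lifts it again if let go unlatched (1 to 2 N at the edge). The strike's height is adjustable by 6 mm either way and not given: the tongue meets it at 0.08 to 0.17; latched, the door rests at -0.04 to 0.03.
- latch_tongue (a joint): Travel of the brass latch tongue under the door's front edge, m: 0 fully out, grows as the strike pushes its bevel back (to 0.0065 while riding over), springs back to 0 when it snaps in under the strike on the front wall; the push on the door then falls away until it meets its rubber stops, about 1 mm past where it will rest.
- wax_tin_center (a point): Round green wax tin with a pale lid, 68 mm diameter, 30 mm tall, loose in the locker's right bay; the point is its centre. To be left alone.
- sand_block: Bystander: cork sanding block, 51 x 93 x 28 mm, on the bench in front of the locker, right of the jar.
- glue_bottle: Bystander: white squeeze bottle with a long nozzle, 40 mm diameter, 152 mm tall, behind the locker.
- offcut_wedge: Bystander: sawn wooden wedge, 34 x 95 x 32 mm, behind the locker to the left.
Mind the look-alikes: they are no part of the job. Leave any blue or orange look-alike of the part that bears jar_center alone.

How it is judged:
By the outcome, as a careful person would: the job done as asked, in the order asked, and still so for the second after the job is handed in, with the robot touching nothing.
It also fails if it takes over 69 s, if anything falls off the work surface, if the arm or the gripper's body presses on something with over 40 N, if the wrist force passes 120 N, or if a joint passes its speed limit or range.

## Working session

There is one attempt and no reset: what is moved stays moved. The work goes in short steps, Python scripts to look and compute and a tool call to move; the robot and the scene stay as the last step left them, time stands still between calls to the robot, and variables do not carry over. Pictures are saved under pics/ and viewed, and the job is handed in when it is done.

Besides the shell and the picture viewer there is one more tool, called after "Call:" as name(argument=value, ...), one argument or row to a line, values as JSON. step_arm: Moves the arm, as the interface text tells. Its arguments: {"type":"object","properties":{"rows":{"type":"array"},"squeeze":{"type":"number"}},"required":["rows"]}

```bash
ls; mkdir -p pics; python3 - <<'E'
from station import ctrl, grab_frame
import cv2, numpy as np
s=ctrl.observe(); print(s); print(ctrl.tip_reach)
for n in ["scene","side","wrist"]:
    f=grab_frame(n); cv2.imwrite(f"pics/{n}0.png",f["img"][:,:,::-1]); print(n,f["fx"],f["fy"],f["cx"],f["cy"],[k for k in f]); print(np.round(f["view"],3).tolist())
E
```

```text
pics
{'time': 0.0, 'joint_positions': array([-6.66924512e+01,  2.42829394e+01,  9.34317988e+01, -1.49719503e-03,
        6.23728597e+01, -1.09003474e+00]), 'joint_vel': array([ 0.04279485, -0.00210021, -0.01429059, -0.01550382,  0.09964198,
       -0.0320449 ]), 'effort': array([ 1.10154644e-03, -5.44620645e+01, -2.73664516e+01,  6.44140039e-02,
        2.28053948e-02, -1.51364538e-04]), 'tool_pos': array([ 0.2579514 , -0.56868112,  0.22991544]), 'orientation': array([-1.79912393e+02, -3.41233980e-04,  2.43982785e+01]), 'contact_force': array([0.88963857, 0.41422846, 0.00375348]), 'moment': array([ 0.00059711, -0.02478053,  0.04198078]), 'finger_gap': 1.0064112322611516}
0.008
scene 563.4931277768773 563.4931277768773 321.3193357327873 238.51768168615368 ['img', 'fx', 'fy', 'cx', 'cy', 'view']
[[0.986, -0.165, -0.01, -0.529], [0.143, 0.822, 0.551, 0.034], [-0.082, -0.544, 0.835, -1.416], [0.0, 0.0, 0.0, 1.0]]
side 444.4346864739796 444.4346864739796 318.18470107748163 238.6922334418186 ['img', 'fx', 'fy', 'cx', 'cy', 'view']
[[0.984, -0.176, -0.001, -0.558], [0.11, 0.606, 0.788, -0.019], [-0.138, -0.775, 0.616, -1.184], [0.0, 0.0, 0.0, 1.0]]
wrist 420.76632766559476 420.76632766559476 327.04042833427576 242.40954705089393 ['img', 'fx', 'fy', 'cx', 'cy', 'view']
[[0.412, -0.911, 0.0, -0.626], [0.876, 0.396, -0.275, 0.034], [0.25, 0.113, 0.962, -0.39], [0.0, 0.0, 0.0, 1.0]]
```

View pics/scene0.png

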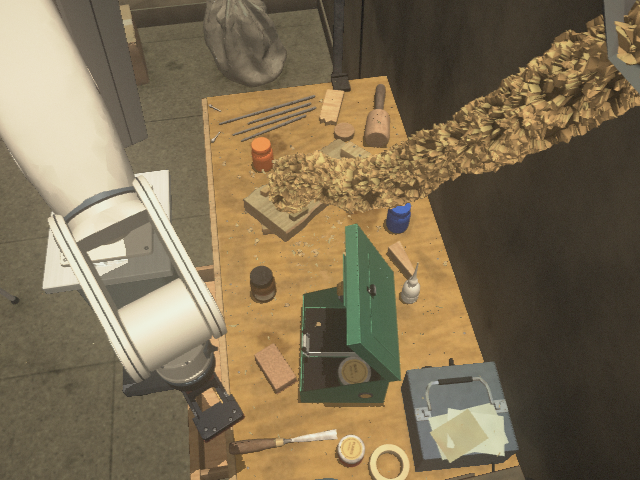

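View pics/side0.png

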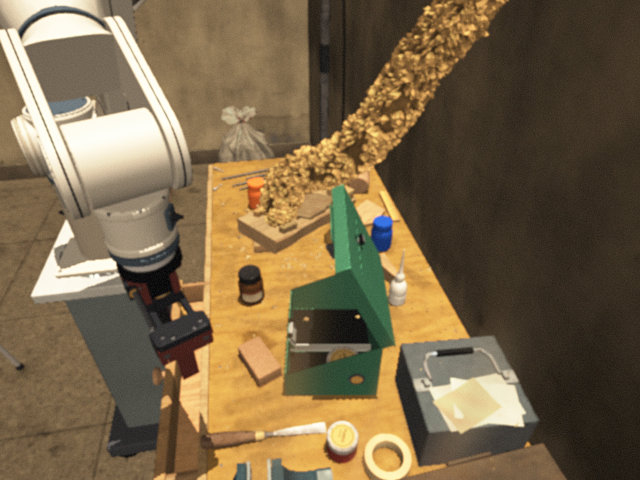

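View pics/wrist0.png

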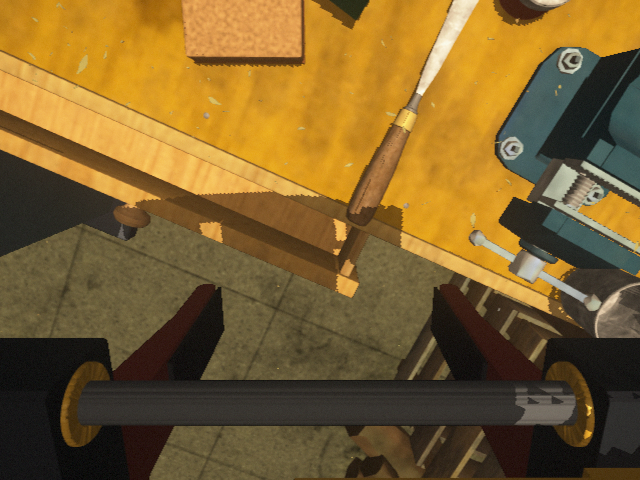

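```bash
cat > h.py <<'E'
import numpy as np, cv2, pickle
from station import ctrl, grab_frame
def proj(f,P):
    P=np.atleast_2d(P); c=(f["view"][:3,:3]@P.T).T+f["view"][:3,3]
    return np.c_[f["cx"]+f["fx"]*c[:,0]/-c[:,2], f["cy"]-f["fy"]*c[:,1]/-c[:,2]]
def ray(f,uv):
    R=f["view"][:3,:3];t=f["view"][:3,3]
    d=R.T@np.array([(uv[0]-f["cx"])/f["fx"],-(uv[1]-f["cy"])/f["fy"],-1.]); return -R.T@t,d
def onz(f,uv,z):
    o,d=ray(f,uv); return o+d*(z-o[2])/d[2]
def tri(fs,uvs):
    A=0;b=0;rs=[]
    for f,uv in zip(fs,uvs):
        o,d=ray(f,uv);d=d/np.linalg.norm(d);M=np.eye(3)-np.outer(d,d);A=A+M;b=b+M@o;rs.append((o,M))
    p=np.linalg.solve(A,b); return p,[round(float(np.linalg.norm(M@(p-o)))*1000,1) for o,M in rs]
def crop(f,x,y,w,h,k,name):
    im=f["img"][y:y+h,x:x+w,::-1]; cv2.imwrite(name,cv2.resize(im,None,fx=k,fy=k,interpolation=cv2.INTER_CUBIC))
E
python3 - <<'E'
from h import *
a=grab_frame("scene");b=grab_frame("side"); pickle.dump((a,b),open("f0.pkl","wb"))
crop(a,230,210,200,200,3,"pics/c1.png"); crop(b,220,170,200,240,2.5,"pics/c2.png")
E
```

```text
(no output)
```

View pics/c1.png

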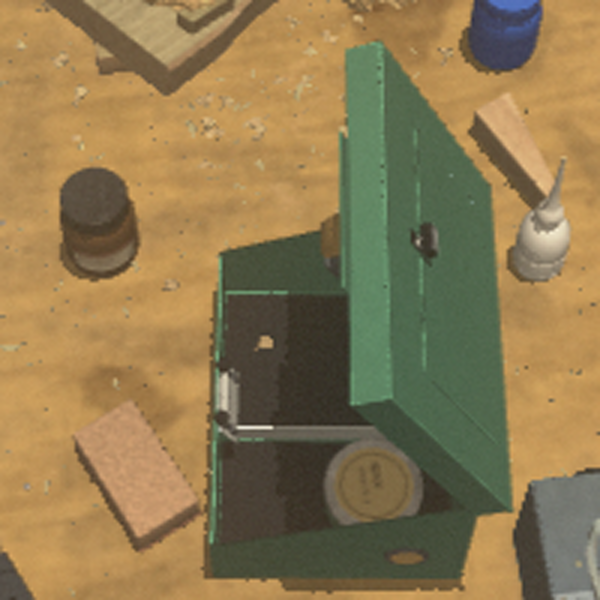

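View pics/c2.png

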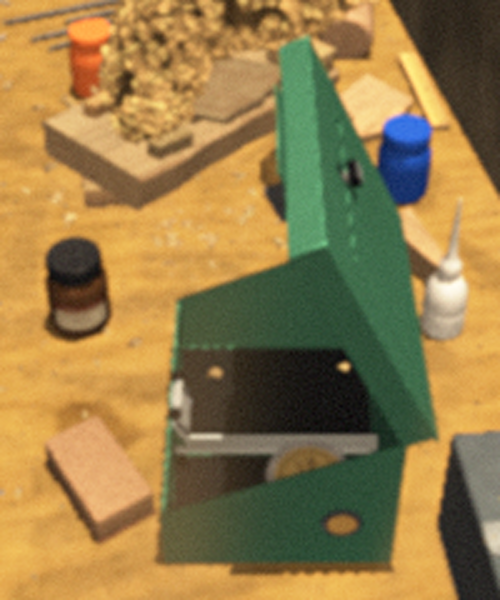

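```bash
python3 - <<'E'
from h import *
a,b=pickle.load(open("f0.pkl","rb"))
A=lambda x,y:(230+x/3,210+y/3)
B=lambda x,y:(220+x/2.5,170+y/2.5)
def pr(n,ua,ub,z):
    p,e=tri([a,b],[ua,ub]); print(n,"tri",p.round(4),e,"a@z",onz(a,ua,z).round(4),"b@z",onz(b,ub,z).round(4))
pr("lid",A(96,190),B(75,251),.082)
pr("FLrim",A(219,255),B(180,300),.062)
pr("FRrim",A(206,545),B(161,512),.062)
pr("RRhinge",A(510,512),B(435,438),.141)
pr("doorFR",A(390,404),B(328,248),.3)
pr("doorFL",A(382,42),B(307,38),.3)
pr("FRbot",A(205,578),B(160,562),.004)
pr("RRbot",A(463,586),B(392,568),.004)
pr("slide",A(428,240),B(352,174),.3)
pr("tin",A(373,487),B(310,462),.036)
E
```

```text
lid tri [ 0.3649 -0.2481  0.0737] [2.4, 2.4] a@z [ 0.3628 -0.2529  0.082 ] b@z [ 0.3676 -0.2576  0.082 ]
FLrim tri [ 0.4493 -0.3081  0.0559] [4.4, 4.4] a@z [ 0.4447 -0.3107  0.062 ] b@z [ 0.453  -0.3148  0.062 ]
FRrim tri [ 0.4083 -0.5192  0.0538] [3.7, 3.7] a@z [ 0.4047 -0.5216  0.062 ] b@z [ 0.4117 -0.5254  0.062 ]
RRhinge tri [ 0.592  -0.563   0.1515] [1.9, 1.9] a@z [ 0.5922 -0.559   0.141 ] b@z [ 0.5975 -0.5557  0.141 ]
doorFR tri [ 0.5132 -0.5505  0.3217] [3.3, 3.3] a@z [ 0.5128 -0.541   0.3   ] b@z [ 0.523  -0.5279  0.3   ]
doorFL tri [ 0.5547 -0.3186  0.3171] [1.7, 1.7] a@z [ 0.5561 -0.3066  0.3   ] b@z [ 0.5632 -0.2913  0.3   ]
FRbot tri [ 0.4045 -0.5233 -0.0023] [3.6, 3.6] a@z [ 0.4009 -0.525   0.004 ] b@z [ 0.4079 -0.5277  0.004 ]
RRbot tri [ 0.5767 -0.5587 -0.0025] [1.8, 1.8] a@z [ 0.574 -0.56   0.004] b@z [ 0.5767 -0.5631  0.004 ]
slide tri [ 0.5599 -0.4374  0.281 ] [2.1, 2.1] a@z [ 0.5545 -0.4466  0.3   ] b@z [ 0.5549 -0.4611  0.3   ]
tin tri [ 0.5232 -0.5026  0.064 ] [2.7, 2.7] a@z [ 0.5237 -0.4922  0.036 ] b@z [ 0.5315 -0.4825  0.036 ]
```

```bash
python3 - <<'E'
from h import *
a,b=pickle.load(open("f0.pkl","rb"))
print([m for m in dir(ctrl) if m[0]!='_'])
crop(a,240,60,400,200,2,"pics/c3.png"); crop(b,240,0,300,260,2.3,"pics/c4.png")
# jar extents by dark mask
for n,f,(x0,y0,x1,y1) in (("a",a,(240,255,285,310)),("b",b,(230,255,275,310))):
    im=f["img"][y0:y1,x0:x1]; g=cv2.cvtColor(im,cv2.COLOR_RGB2HSV)
    m=((g[:,:,2]<75)).astype(np.uint8); k,l,st,c=cv2.connectedComponentsWithStats(m)
    i=1+np.argmax(st[1:,4]); print(n,st[i][:2]+[x0,y0],st[i][2:],c[i]+[x0,y0])
E
```

```text
['IKError', 'observe', 'tip_reach']
a [265 282] [ 6  5 10] [267.2 284. ]
b [239 266] [ 22  29 405] [248.50617284 277.58765432]
```

View pics/c3.png

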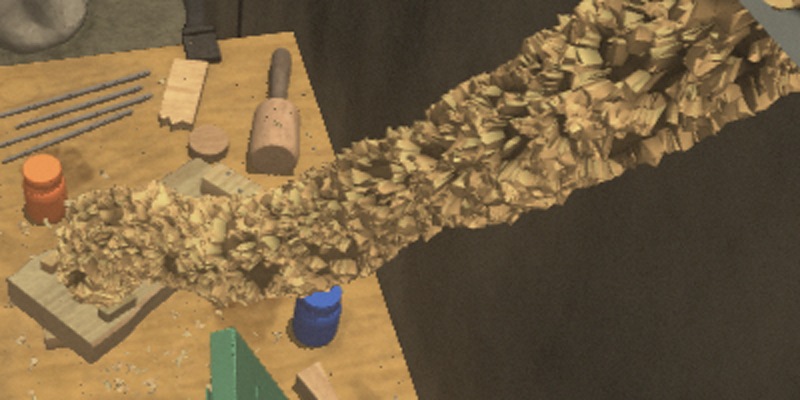

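View pics/c4.png

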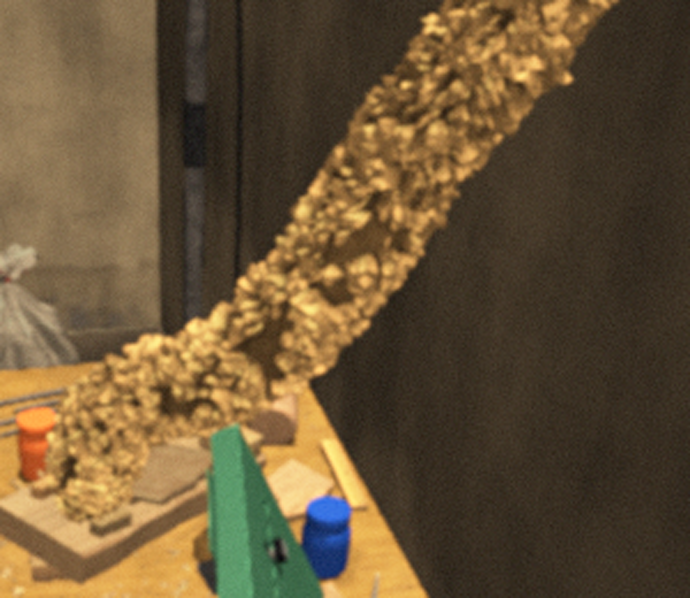

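```bash
python3 - <<'E'
from h import *
a,b=pickle.load(open("f0.pkl","rb"))
for ua,ub in (((287,205),(281,219.5)),((425,197),(383,156)),((580,140),(489,35)),((345,200),(330,170))):
    p,e=tri([a,b],[ua,ub]); print(p.round(3),e)
E
```

```text
[ 0.449 -0.079  0.084] [7.5, 7.5]
[ 0.652 -0.312  0.366] [20.7, 20.7]
[ 0.772 -0.42   0.601] [43.9, 43.9]
[ 0.542 -0.262  0.319] [1.4, 1.4]
```

Call:
step_arm(
  rows=[
    [0.1,0.4,0.1,0,0,-0.5,0],
    [0.15,0.8,0.15,0,0,-0.9,0],
    [0.2,0.9,0.15,0,0,-0.9,0],
    [0.2,0.9,0.1,0,0,-0.9,0],
    [0.2,0.9,0.1,0,0,-0.9,0],
    [0.2,0.9,0,0,0,-0.9,0],
    [0.2,0.9,0,0,0,-0.9,0],
    [0.2,0.8,0,0,0,-0.9,0],
  ],
)

```text
time: 0.92
tool_pos: [0.3147, -0.3044, 0.2535]
orientation: [180.0, -0.0, -18.7]
contact_force: [0.9, -0.0, 0.7]
finger_gap: 1.002
```

Call:
step_arm(
  rows=[
    [0.05,0.6,0,0,0,-0.9,0],
    [0.1,0.6,0,0,0,-0.9,0],
    [0,0.4,0,-0.45,-0.8,0,0],
    [0,0,0,-0.45,-0.8,0,0],
    [0,0,0,-0.45,-0.8,0,0],
    [0,0,0,-0.45,-0.8,0,0],
    [0,0,0,-0.45,-0.8,0,0],
    [0,0,0,-0.2,-0.35,0,0],
  ],
)

```text
time: 1.58
tool_pos: [0.3229, -0.2316, 0.2554]
orientation: [-179.8, -31.5, -30.0]
contact_force: [0.5, 0.3, -0.8]
finger_gap: 1.0
```

```bash
python3 - <<'E'
from h import *
w=grab_frame("wrist"); pickle.dump(w,open("w1.pkl","wb")); cv2.imwrite("pics/w1.png",w["img"][:,:,::-1])
s=ctrl.observe(); print(s["joint_positions"].round(1),s["tool_pos"].round(4),s["orientation"].round(1))
E
```

```text
[-42.5 -10.2 137.3  17.5  23.   63.1] [ 0.3222 -0.2309  0.2546] [-179.7  -31.4  -30. ]
```

View pics/w1.png

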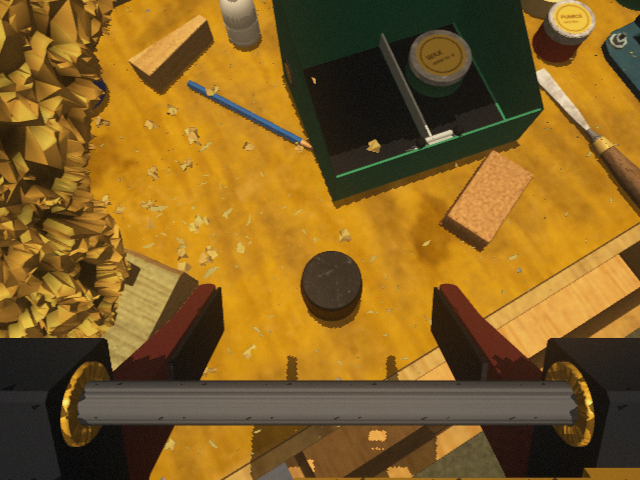

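```bash
python3 - <<'E'
from h import *
w=pickle.load(open("w1.pkl","rb"))
crop(w,270,20,290,220,2.7,"pics/c5.png"); crop(w,280,230,110,110,5,"pics/c6.png")
for uv in ((331,279),): print(onz(w,uv,.082).round(4))
E
```

```text
[ 0.3623 -0.2596  0.082 ]
```

View pics/c5.png

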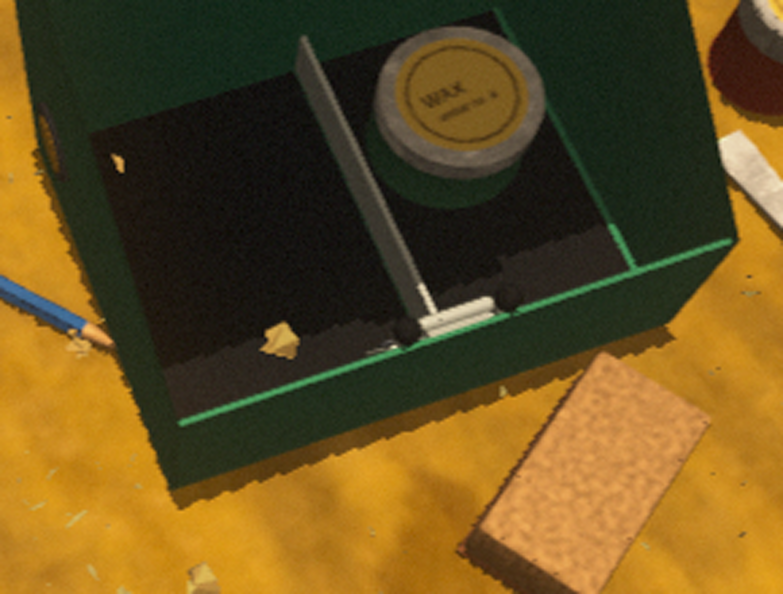

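View pics/c6.png

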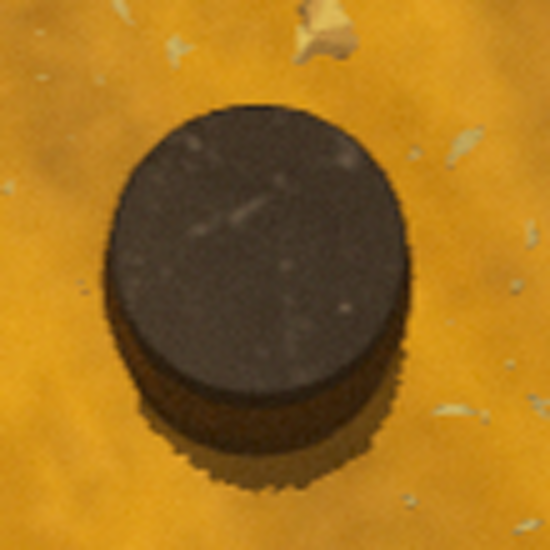

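```bash
python3 - <<'E'
from h import *
w=pickle.load(open("w1.pkl","rb"))
C=lambda x,y:(270+x/2.7,20+y/2.7)
print("lid",onz(w,(331.6,280),.082).round(4))
for n,p,z in (("FL",(179,423),.062),("FR",(735,240),.062),("RLfloor",(92,135),.006),("divRtop",(303,37),.026),("divFtop",(428,300),.026),("RRfloor",(497,10),.006),("FLbot",(175,488),.004),("FRbot",(672,328),.004),("tin",(462,98),.036)):
    print(n,onz(w,C(*p),z).round(4))
E
```

```text
lid [ 0.3613 -0.2597  0.082 ]
FL [ 0.4474 -0.3148  0.062 ]
FR [ 0.4087 -0.527   0.062 ]
RLfloor [ 0.605  -0.3641  0.006 ]
divRtop [ 0.5887 -0.4588  0.026 ]
divFtop [ 0.4577 -0.4353  0.026 ]
RRfloor [ 0.5716 -0.5536  0.006 ]
FLbot [ 0.4463 -0.3135  0.004 ]
FRbot [ 0.4048 -0.5269  0.004 ]
tin [ 0.5239 -0.4931  0.036 ]
```

Call:
step_arm(
  rows=[
    [0.05,-0.05,-0.6,0,0,0,0],
    [0.05,-0.05,-0.9,0,0,0,0],
    [0,-0.05,-0.9,0,0,0,0],
    [0,0,-0.8,0,0,0,0],
    [0,0,-0.35,0,0,0,0],
  ],
)

```text
time: 2.05
tool_pos: [0.3371, -0.2304, 0.1833]
orientation: [-177.9, -32.6, -29.8]
contact_force: [0.5, 0.3, 0.8]
finger_gap: 0.999
```

```bash
python3 - <<'E'
from h import *
w=grab_frame("wrist"); cv2.imwrite("pics/w2.png",w["img"][:,:,::-1])
s=ctrl.observe(); print(s["joint_positions"].round(1),s["tool_pos"].round(4),s["orientation"].round(1))
g=proj(w,[[.362,-.2585,.082],[.362,-.2585,0]]);print(g)
E
```

```text
[-42.6   2.8 141.4  64.7   9.9  14.7] [ 0.3368 -0.23    0.1822] [-177.9  -32.6  -29.8]
[[348.21620784 281.12608499]
 [346.4459837  300.64432525]]
```

View pics/w2.png

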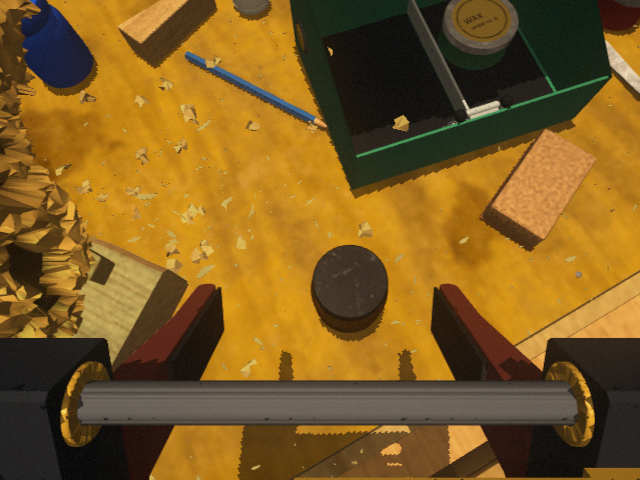

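```bash
cat > kin.py <<'E'
import numpy as np, itertools
from scipy.spatial.transform import Rotation as R
from scipy.optimize import least_squares
D=[([-66.692,24.283,93.432,0,62.373,-1.09],[.25795,-.56868,.22992],[180.09,0,24.398]),
([-42.5,-10.2,137.3,17.5,23.,63.1],[.3222,-.2309,.2546],[-179.7,-31.4,-30.]),
([-42.6,2.8,141.4,64.7,9.9,14.7],[.3368,-.23,.1822],[-177.9,-32.6,-29.8])]
def fkR(q,s):
    q=np.radians(q)
    return R.from_euler('z',q[0])*R.from_euler('y',q[1]+q[2])*R.from_euler('z',s[0]*q[3])*R.from_euler('y',q[4])*R.from_euler('z',s[1]*q[5])
def fkp(q,p,s):
    a1,d1,L2,a3,L4,d6=p
    Rz=R.from_euler('z',q[0],degrees=True);R2=R.from_euler('y',q[1],degrees=True);R3=R.from_euler('y',q[1]+q[2],degrees=True)
    return Rz.apply([a1,0,d1]+R2.apply([0,0,L2])+R3.apply([a3,0,L4]))+d6*fkR(q,s).apply([0,0,1])
if __name__=="__main__":
    for s in itertools.product([1,-1],[1,-1]):
        Ro=[(fkR(q,s).inv()*R.from_euler('xyz',o,degrees=True)) for q,_,o in D]
        print(s,[np.round(r.as_euler('zyx',degrees=True),1).tolist() for r in Ro])
        f=lambda p: np.concatenate([fkp(q,p,s)-x for q,x,_ in D])
        r=least_squares(f,[.15,.45,.45,.1,.5,.3]); print(r.x.round(4),r.cost)
E
python3 kin.py
```

```text
(1, 1) [[90.0, 0.0, 0.0], [90.0, 0.0, 0.1], [90.0, -0.0, -0.0]]
[-0.0598  0.3677  0.6131  0.0893  0.5353  0.372 ] 9.944054118391506e-05
(1, -1) [[87.8, 0.0, 0.0], [-143.8, 0.1, -0.1], [119.4, -0.0, 0.0]]
[-0.0598  0.3677  0.6131  0.0893  0.5353  0.372 ] 9.944054118391421e-05
(-1, 1) [[90.0, 0.0, 0.0], [123.2, 9.9, -9.2], [-142.6, -13.5, -11.8]]
[ 0.4862 -0.1346  0.1573 -0.0114  0.078  -0.2733] 0.0015497772908918243
(-1, -1) [[87.8, 0.0, 0.0], [-111.7, -13.3, -2.7], [-112.4, -17.5, -3.5]]
[ 0.4862 -0.1346  0.1573 -0.0114  0.078  -0.2733] 0.0015497772908918273
```

```bash
cat >> kin.py <<'E'
s=(1,1)
def fkp2(q,p):
    return fkp(q,p[:6],s)+R.from_euler('z',q[0],degrees=True).apply([0,p[6],0])
f=lambda p: np.concatenate([np.concatenate([fkp2(q,p)-x for q,x,_ in D])*1000, (np.array(p)-[0.15,.45,.5,.1,.55,.3,0])*1])
P=least_squares(f,[.1,.4,.5,.1,.5,.3,0]).x
LIM=np.array([[-172.04,172.04],[-51.8,120.97],[4.93,147.93],[-75.15,255.16],[6.16,154.13],[-145.62,145.62]])
def ik(x,o,q0):
    Rt=R.from_euler('xyz',o,degrees=True)
    def e(q): return np.concatenate([(fkp2(q,P)-x)*1000,(Rt.inv()*fkR(q,s)*R.from_euler('z',90,degrees=True)).as_rotvec(degrees=True)*3])
    r=least_squares(e,q0,bounds=(LIM[:,0],LIM[:,1])); return r.x,r.cost
E
python3 - <<'E'
from kin import *
print(P.round(4), f(P)[:9].round(1))
for al in (-30,-10,0,10,20):
  for th in (25,30,35):
    z=np.array([np.sin(np.radians(th))*np.cos(np.radians(al)),np.sin(np.radians(th))*np.sin(np.radians(al)),-np.cos(np.radians(th))])
    for h in (.043,.15):
      best=min((ik(np.array([.362,-.2585,h])+.011*z,[180,-th,al],q0) for q0 in ([-42,2,140,65,12,15],[-42,30,130,100,30,-20],[-42,20,130,140,40,-60])),key=lambda t:t[1])
      print(al,th,h,best[0].round(1),round(best[1],3))
E
```

```text
[0.0014 0.3114 0.562  0.078  0.4841 0.2997 0.0121] [ 0.2  0.1 -0.1 -0.1 -0.1  0.2 -0.  -0.  -0.1]
-30 25 0.043 [-39.7  30.9 136.  160.3  12.3 -79.6] 0.0
-30 25 0.15 [-39.7  12.6 134.3  26.1   9.4  55.3] 0.0
-30 30 0.043 [-40.5  32.9 138.6 165.8  21.7 -85.8] 0.0
-30 30 0.15 [-41.1  13.1 137.1  87.5   6.2  -7.1] 1.744
-30 35 0.043 [-41.3  35.8 140.9 167.7  31.7 -88.8] 0.0
-30 35 0.15 [-41.3  14.2 139.9 143.1  10.8 -62.9] 0.0
-10 25 0.043 [-46.5  31.1 134.3 111.5  15.7 -56.1] 0.0
-10 25 0.15 [-46.5  13.7 132.5  48.6  19.6   9.2] 0.0
-10 30 0.043 [-48.9  32.9 136.3 125.2  22.6 -72.2] 0.0
-10 30 0.15 [-48.9  14.3 135.   71.   19.4 -14.9] 0.0
-10 35 0.043 [-51.4  35.4 138.2 131.6  30.5 -81.7] 0.0
-10 35 0.15 [-51.4  15.6 137.3  91.4  22.3 -37.3] 0.0
0 25 0.043 [-49.1  31.3 132.6  92.8  18.6 -49.2] 0.0
0 25 0.15 [-49.1  14.6 131.   48.4  25.3  -1.8] 0.0
0 30 0.043 [-51.9  33.1 134.3 105.8  24.2 -65.1] 0.0
0 30 0.15 [-51.9  15.4 133.   64.1  26.  -19.5] 0.0
0 35 0.043 [-54.9  35.3 135.7 113.   30.6 -75.6] 0.0
0 35 0.15 [-54.9  16.7 134.9  78.1  28.7 -35.9] 0.0
10 25 0.043 [-51.   31.7 130.6  77.7  22.2 -45.3] 0.0
10 25 0.15 [-51.   15.8 129.   46.2  30.8 -10.4] 0.0
10 30 0.043 [-54.1  33.3 131.8  88.6  26.7 -59.2] 0.0
10 30 0.15 [-54.1  16.7 130.6  57.8  32.1 -24.1] 0.0
10 35 0.043 [-57.3  35.4 132.8  95.5  32.1 -69.3] 0.0
10 35 0.15 [-57.3  18.2 132.1  67.9  34.8 -36.6] 0.0
20 25 0.043 [-52.3  32.2 128.3  65.8  26.2 -43.9] 0.0
20 25 0.15 [-52.3  17.1 126.8  43.1  36.1 -17.7] 0.0
20 30 0.043 [-55.5  33.8 129.1  74.4  30.2 -55.4] 0.0
20 30 0.15 [-55.5  18.2 127.9  51.9  37.9 -28.6] 0.0
20 35 0.043 [-58.6  35.7 129.6  80.2  34.8 -64.3] 0.0
20 35 0.15 [-58.6  19.7 128.9  59.6  40.7 -38.5] 0.0
```

Call:
step_arm(
  rows=[
    [-0.07,-0.1,0,0,0,0.5,0],
    [-0.07,-0.15,0,0,0,0.9,0],
    [-0.07,-0.15,0,0,0,0.9,0],
    [-0.07,-0.15,0,0,0,0.9,0],
    [-0.07,-0.1,0,0,0,0.9,0],
    [0,-0.05,0,0,0.4,0.9,0],
  ],
)

```text
time: 2.6
tool_pos: [0.3215, -0.2552, 0.1814]
orientation: [-177.1, -29.6, 1.4]
contact_force: [0.6, 0.5, -0.3]
finger_gap: 0.998
```

```bash
python3 - <<'E'
from h import *
from kin import ik
s=ctrl.observe(); print(s["time"],s["joint_positions"].round(1),s["tool_pos"].round(4),s["orientation"].round(2))
for al,th,G in ((0,30,(.362,-.2585,.18)),(-5,30,(.42,-.30,.18)),(-10,30,(.48,-.386,.18)),(-10,30,(.521,-.386,.16)),(-10,30,(.521,-.386,.05)),(0,30,(.521,-.386,.05)),(-10,30,(.40,-.37,.13))):
    t,a=np.radians(th),np.radians(al); z=np.array([np.sin(t)*np.cos(a),np.sin(t)*np.sin(a),-np.cos(t)])
    q,c=ik(np.array(G)+.011*z,[180,-th,al],s["joint_positions"]); print(al,G,q.round(1),round(c,3))
E
```

```text
2.6 [-59.8   8.2 133.   49.1  37.1 -11.7] [ 0.3215 -0.2552  0.1814] [-177.1   -29.56    1.43]
0 (0.362, -0.2585, 0.18) [-51.9  10.9 132.   54.9  28.8  -9.2] 0.0
-5 (0.42, -0.3, 0.18) [-47.9  15.4 125.1  51.8  25.7   2.4] 0.0
-10 (0.48, -0.386, 0.18) [-48.3  22.2 113.7  44.   26.5  14.8] 0.0
-10 (0.521, -0.386, 0.16) [-44.9  26.1 110.7  44.2  24.2  17.3] 0.0
-10 (0.521, -0.386, 0.05) [-44.9  37.6 111.9  73.1  17.4 -13.5] 0.0
0 (0.521, -0.386, 0.05) [-47.   38.3 109.8  65.4  23.7 -16.3] 0.0
-10 (0.4, -0.37, 0.13) [-54.8  23.7 122.7  62.3  23.5 -10.9] 0.0
```

Call:
step_arm(
  rows=[
    [0,0,-0.5,-0.42,0,-0.48,0],
    [0,-0.08,-0.7,0,-0.04,0,0],
    [0,0,-0.5,0,0,0,0],
    [0,0,0,0,0,0,0],
  ],
)

```text
time: 2.93
tool_pos: [0.3224, -0.2655, 0.1142]
orientation: [179.3, -29.3, 1.2]
contact_force: [-0.2, -0.3, 0.7]
finger_gap: 1.0
```

```bash
python3 - <<'E'
from h import *
s=ctrl.observe(); print(s["time"],s["joint_positions"].round(1),s["tool_pos"].round(4),s["orientation"].round(2))
w=grab_frame("wrist"); cv2.imwrite("pics/w3.png",w["img"][:,:,::-1]); print(proj(w,[[.362,-.2585,.082]]))
E
```

```text
2.9333 [-58.7  18.2 136.   70.1  26.3 -34.2] [ 0.3224 -0.2655  0.1142] [179.32 -29.26   1.24]
[[310.19351818 238.22443565]]
```

View pics/w3.png

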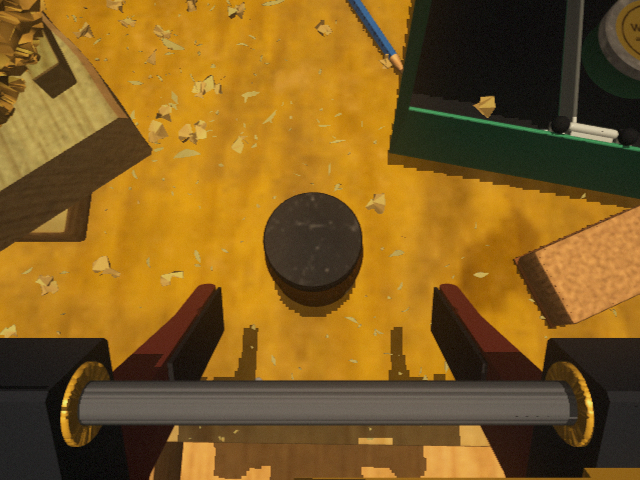

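Call:
step_arm(
  rows=[
    [0.2,0.1,-0.4,0.1,-0.1,-0.2,0],
    [0.22,0.05,-0.4,0,0,0,0],
    [0.22,0,-0.4,0,0,0,0],
    [0.22,0,-0.4,0,0,0,0],
    [0.2,0,-0.4,0,0,0,0],
    [0.05,0,0,0,0,0,0],
  ],
)

```text
time: 3.48
tool_pos: [0.3757, -0.2637, 0.0412]
orientation: [179.9, -30.8, -0.2]
contact_force: [-0.1, 0.6, 0.2]
finger_gap: 1.003
```

```bash
python3 - <<'E'
from h import *
s=ctrl.observe(); print(s["time"],s["joint_positions"].round(1),s["tool_pos"].round(4),s["orientation"].round(2),s["contact_force"])
w=grab_frame("wrist"); cv2.imwrite("pics/w4.png",w["img"][:,:,::-1])
w=grab_frame("side"); crop(w,180,150,200,200,3,"pics/s4.png")
E
```

```text
3.4833 [-51.9  32.1 133.7 103.7  24.4 -62.3] [ 0.3757 -0.2637  0.0412] [179.92 -30.79  -0.2 ] [-0.06329673  0.56141379  0.24455718]
```

View pics/w4.png

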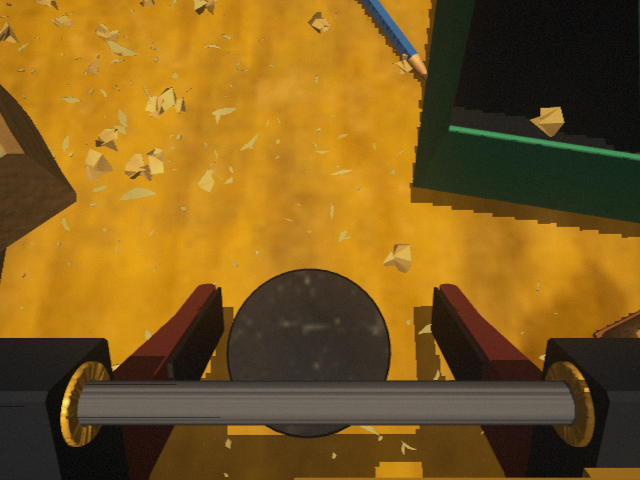

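View pics/s4.png

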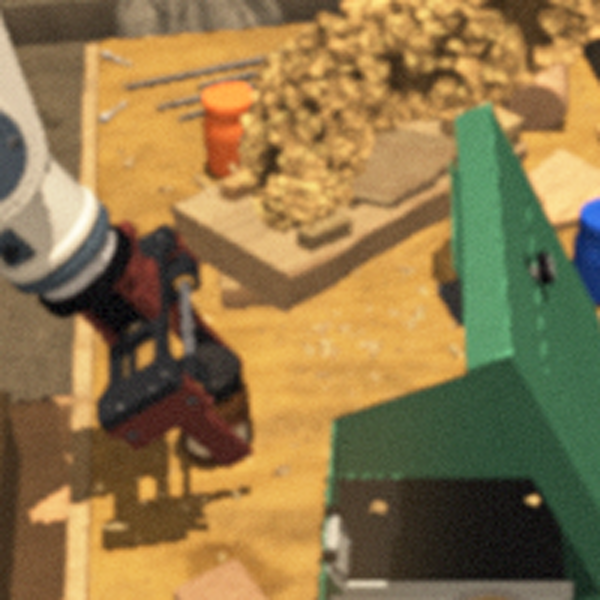

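Call:
step_arm(
  rows=[
    [-0.2,0.13,-0.12,0,0.1,0,0],
    [0,0,0,0,0,0,0],
    [0,0,0,0,0,0,0.15],
  ],
  squeeze=15,
)

```text
time: 3.83
tool_pos: [0.3687, -0.2597, 0.0423]
orientation: [179.7, -30.5, 0.0]
contact_force: [-0.7, -0.1, 0.5]
finger_gap: 0.957
```

```bash
python3 - <<'E'
from h import *
s=ctrl.observe(); print(s["time"],s["joint_positions"].round(1),s["tool_pos"].round(4),s["orientation"].round(2),s["contact_force"],s["finger_gap"])
w=grab_frame("wrist"); cv2.imwrite("pics/w5.png",w["img"][:,:,::-1])
E
```

```text
3.8333 [-52.2  31.7 134.6 104.4  24.3 -63.6] [ 0.3687 -0.2597  0.0423] [179.68 -30.55   0.  ] [-0.70456426 -0.10772189  0.51380134] 0.9568146002487696
```

View pics/w5.png

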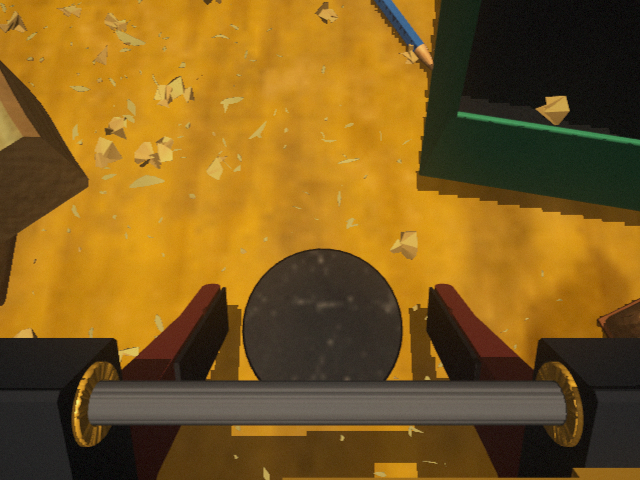

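Call:
step_arm(
  rows=[
    [0,0.06,-0.2,0,0,0,0.15],
    [0,0,-0.05,0,0,0,0.25],
    [0,0,0,0,0,0,0.35],
    [0,0,0,0,0,0,0.5],
    [0,0,0,0,0,0,0.6],
    [0,0,0,0,0,0,0.6],
    [0,0,0,0,0,0,0.6],
    [0,0,0,0,0,0,0.6],
  ],
  squeeze=15,
)

```text
time: 4.55
tool_pos: [0.3701, -0.2597, 0.0364]
orientation: [179.4, -30.9, 0.1]
contact_force: [-0.7, 0.6, -1.7]
finger_gap: 0.614
```

```bash
python3 - <<'E'
from h import *
s=ctrl.observe(); print(s["time"],s["joint_positions"].round(1),s["tool_pos"].round(4),s["orientation"].round(2),s["contact_force"],s["finger_gap"])
E
```

```text
4.55 [-52.1  32.8 134.6 107.9  24.8 -67.2] [ 0.3701 -0.2597  0.0364] [ 1.7943e+02 -3.0860e+01  5.0000e-02] [-0.66903259  0.567633   -1.67610119] 0.613970991443961
```

Call:
step_arm(
  rows=[
    [0,0,0.1,0,0,0,0.7],
    [0,0,0.2,0,0,0,0.7],
    [0,0,0.3,0,0,0,0.7],
    [0,0,0.4,0,0,0,0.7],
    [0,-0.1,0.4,0,0,0,0.7],
    [0.05,-0.2,0.3,0,0,-0.2,0.7],
    [0.05,-0.3,0.2,0,0,-0.3,0.7],
    [0.05,-0.4,0.1,0,0,-0.3,0.7],
    [0.05,-0.4,0,0,0,-0.3,0.7],
    [0.05,-0.4,0,0,0,-0.3,0.7],
    [0.05,-0.3,0,0,0,-0.2,0.7],
    [0,-0.2,0,0,0,-0.1,0.7],
    [0,-0.1,0,0,0,0,0.7],
  ],
)

```text
time: 5.63
tool_pos: [0.3794, -0.3559, 0.1193]
orientation: [179.7, -30.5, -10.7]
contact_force: [0.2, 0.5, -1.5]
finger_gap: 0.616
```

```bash
python3 - <<'E'
from h import *
s=ctrl.observe(); print(s["time"],s["joint_positions"].round(1),s["tool_pos"].round(4),s["orientation"].round(2),s["contact_force"],s["finger_gap"])
w=grab_frame("wrist"); cv2.imwrite("pics/w6.png",w["img"][:,:,::-1])
b=grab_frame("side"); crop(b,150,120,260,260,2.3,"pics/s6.png")
a=grab_frame("scene"); crop(a,150,150,280,280,2.1,"pics/a6.png"); pickle.dump((a,b,w),open("f6.pkl","wb"))
E
```

```text
5.6333 [-56.6  22.2 126.5  68.4  22.9 -18.4] [ 0.3794 -0.3559  0.1193] [179.75 -30.52 -10.68] [ 0.1952703   0.49741299 -1.52074044] 0.615789777361612
```

View pics/w6.png

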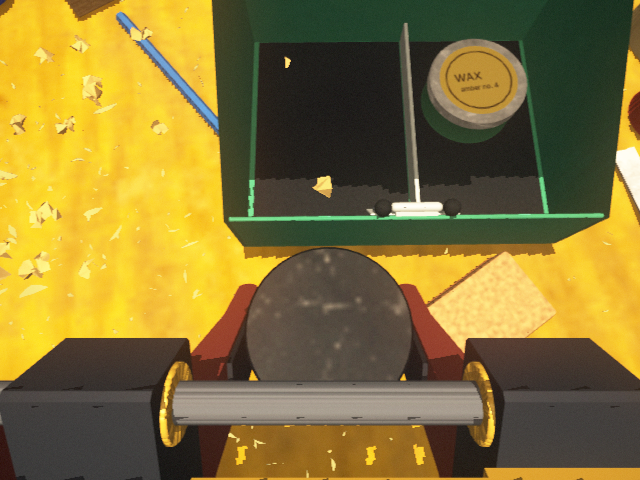

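View pics/s6.png

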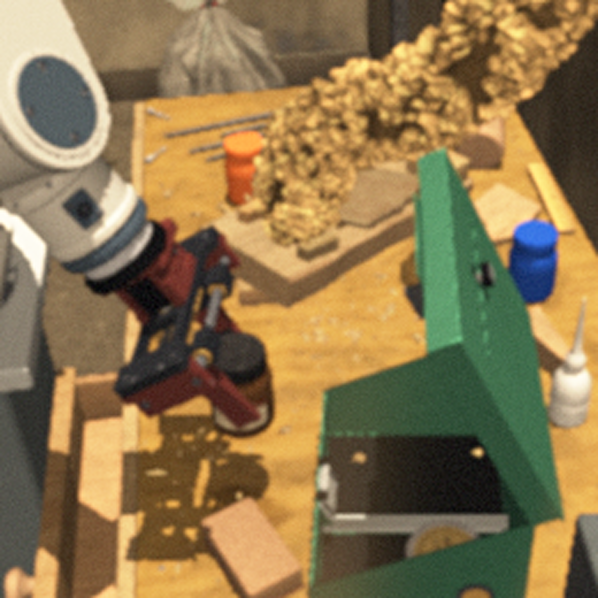

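View pics/a6.png

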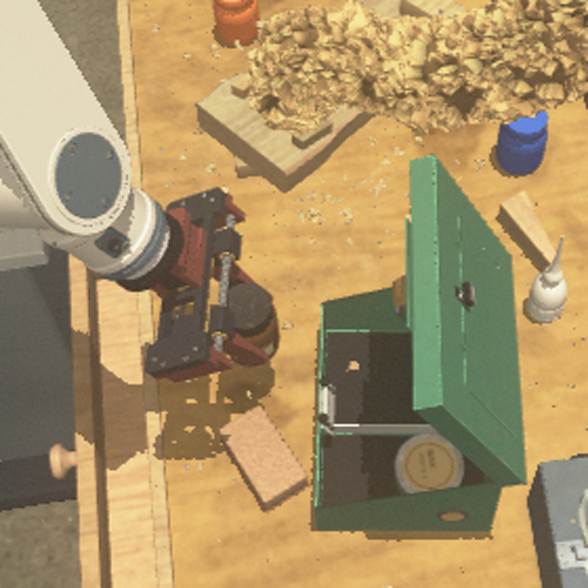

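```bash
python3 - <<'E'
from h import *
a,b,w=pickle.load(open("f6.pkl","rb"))
for n,p,z in (("FL",(230,218),.062),("FR",(608,216),.062),("RLfloor",(260,43),.006),("RRfloor",(522,42),.006),("divR",(405,24),.026),("divF",(416,200),.026),("lid",(330,330),.164),("tin",(477,85),.036)):
    print(n,onz(w,p,z).round(4))
E
```

```text
FL [ 0.4481 -0.3149  0.062 ]
FR [ 0.4089 -0.5275  0.062 ]
RLfloor [ 0.6092 -0.348   0.006 ]
RRfloor [ 0.5715 -0.554   0.006 ]
divR [ 0.5887 -0.458   0.026 ]
divF [ 0.4505 -0.4323  0.026 ]
lid [ 0.3712 -0.3568  0.164 ]
tin [ 0.5217 -0.4914  0.036 ]
```

Call:
step_arm(
  rows=[
    [0.2,-0.04,0,0,0,0,0.7],
    [0.4,-0.08,0,0,0,0,0.7],
    [0.5,-0.1,0,0,0,0,0.7],
    [0.5,-0.1,0,0,0,0,0.7],
    [0.45,-0.09,0,0,0,0,0.7],
    [0.3,-0.06,0,0,0,0,0.7],
    [0.1,-0.02,0,0,0,0,0.7],
    [0,0,0,0,0,0,0.7],
  ],
)

```text
time: 6.45
tool_pos: [0.482, -0.3686, 0.1169]
orientation: [-179.8, -30.2, -10.7]
contact_force: [-0.0, 0.3, -1.6]
finger_gap: 0.614
```

```bash
python3 - <<'E'
from h import *
s=ctrl.observe(); print(s["time"],s["joint_positions"].round(1),s["tool_pos"].round(4),s["orientation"].round(2),s["contact_force"],s["finger_gap"])
w=grab_frame("wrist"); cv2.imwrite("pics/w7.png",w["img"][:,:,::-1])
b=grab_frame("side"); crop(b,150,120,260,260,2.3,"pics/s7.png")
E
```

```text
6.45 [-47.2  26.8 117.1  58.8  20.8   0.3] [ 0.482  -0.3686  0.1169] [-179.76  -30.24  -10.69] [-0.00713103  0.32408236 -1.60729757] 0.6138981040478553
```

View pics/w7.png

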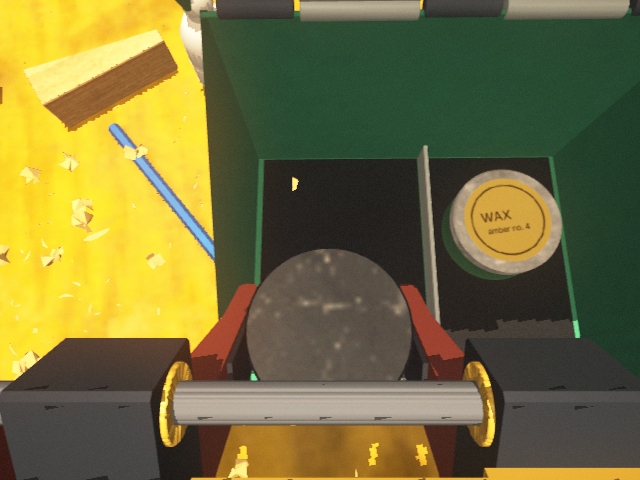

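View pics/s7.png

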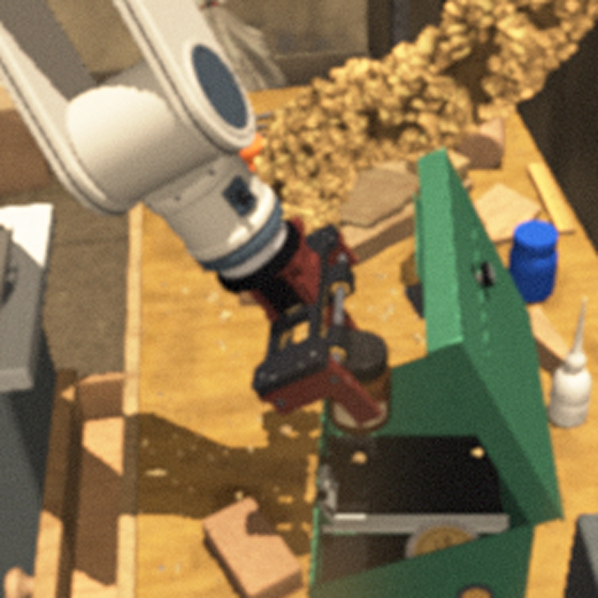

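Call:
step_arm(
  rows=[
    [0.1,-0.15,0,0,0,0,0.7],
    [0.2,-0.12,-0.1,0,0,0,0.7],
    [0.2,-0.05,-0.25,0,0,0,0.7],
    [0.2,-0.04,-0.3,0,0,0,0.7],
    [0.2,-0.03,-0.3,0,0,0,0.7],
    [0.1,0,-0.25,0,0,0,0.7],
    [0.05,0,-0.15,0,0,0,0.7],
    [0,0,0,0,0,0,0.7],
  ],
)

```text
time: 7.22
tool_pos: [0.5231, -0.3887, 0.0595]
orientation: [-179.8, -30.2, -11.1]
contact_force: [-0.1, 0.4, -0.8]
finger_gap: 0.616
```

```bash
python3 - <<'E'
from h import *
s=ctrl.observe(); print(s["time"],s["joint_positions"].round(1),s["tool_pos"].round(4),s["orientation"].round(2),s["contact_force"],s["finger_gap"])
w=grab_frame("wrist"); cv2.imwrite("pics/w8.png",w["img"][:,:,::-1])
b=grab_frame("side"); crop(b,150,120,260,260,2.3,"pics/s8.png")
E
```

```text
7.2167 [-45.3  35.4 112.3  68.6  17.9  -8.1] [ 0.5231 -0.3887  0.0595] [-179.78  -30.19  -11.1 ] [-0.05545465  0.3718234  -0.7997697 ] 0.6160000165728294
```

View pics/w8.png

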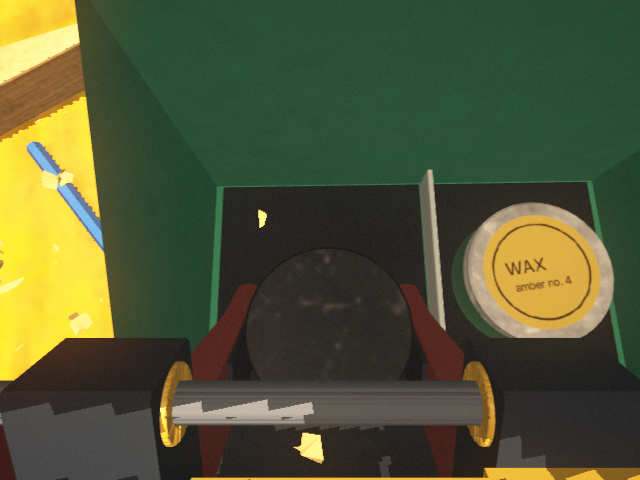

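View pics/s8.png

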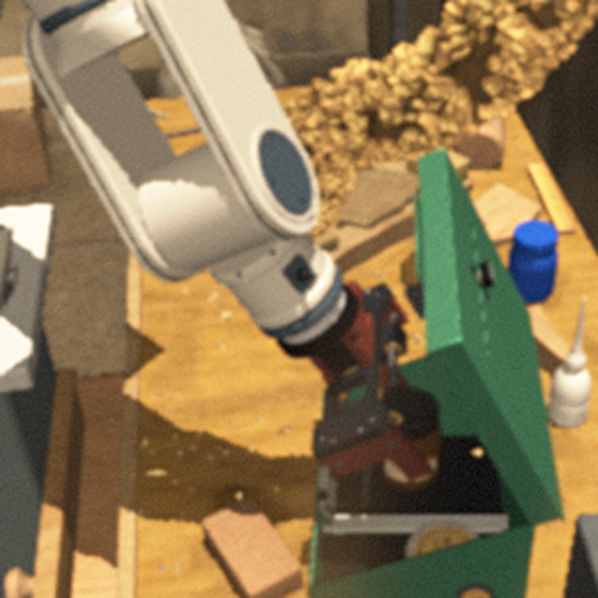

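Call:
step_arm(
  rows=[
    [0,0.1,-0.1,0,0,0,0.7],
    [0,0,-0.12,0,0,0,0.7],
    [0,0,-0.1,0,0,0,0.7],
    [0,0,0,0,0,0,0.7],
  ],
)

```text
time: 7.65
tool_pos: [0.5229, -0.3866, 0.0497]
orientation: [-179.9, -30.4, -11.1]
contact_force: [0.3, 0.0, -2.5]
finger_gap: 0.617
```

Call:
step_arm(
  rows=[
    [0,0.05,-0.06,0,0,0,0.7],
    [0,0,-0.06,0,0,0,0.7],
    [0,0,0,0,0,0,0.7],
  ],
)

```text
time: 7.9
tool_pos: [0.523, -0.3855, 0.0462]
orientation: [180.0, -30.5, -11.2]
contact_force: [0.3, -0.7, -1.7]
finger_gap: 0.617
```

Call:
step_arm(
  rows=[
    [0,0,-0.06,0,0,0,0.7],
    [0,0,-0.05,0,0,0,0.7],
    [0,0,0,0,0,0,0.7],
  ],
)

```text
time: 8.15
tool_pos: [0.5232, -0.3859, 0.0421]
orientation: [180.0, -30.5, -11.2]
contact_force: [-0.4, -0.6, -1.6]
finger_gap: 0.614
```

Call:
step_arm(
  rows=[
    [0,0,-0.05,0,0,0,0.7],
    [0,0,0,0,0,0,0.7],
  ],
)

```text
time: 8.32
tool_pos: [0.5239, -0.3856, 0.0414]
orientation: [-180.0, -30.7, -11.1]
contact_force: [0.4, 0.2, -0.6]
finger_gap: 0.613
```

Call:
step_arm(
  rows=[
    [0,0,-0.05,0,0,0,0.7],
    [0,0,0,0,0,0,0.7],
  ],
)

```text
time: 8.48
tool_pos: [0.5246, -0.3859, 0.0409]
orientation: [180.0, -30.8, -11.1]
contact_force: [-0.2, -0.9, -1.7]
finger_gap: 0.613
```

```bash
python3 - <<'E'
from h import *
s=ctrl.observe(); print(s["time"],s["tool_pos"].round(4),s["orientation"].round(2),s["contact_force"],s["moment"],s["finger_gap"])
w=grab_frame("wrist"); cv2.imwrite("pics/w9.png",w["img"][:,:,::-1])
E
```

```text
8.4833 [ 0.5246 -0.3859  0.0409] [179.99 -30.82 -11.1 ] [-0.2404564  -0.90997546 -1.66424221] [0.10478114 0.32928432 0.02940506] 0.6129184334264229
```

View pics/w9.png

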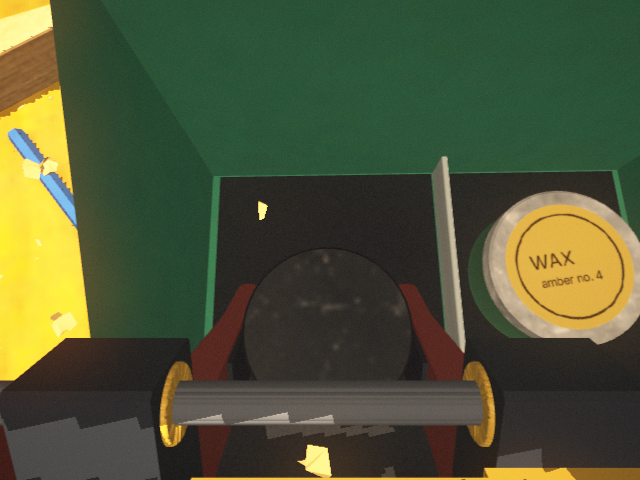

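Call:
step_arm(
  rows=[
    [0,0,-0.06,0,0,0,0.7],
    [0,0,-0.05,0,0,0,0.7],
    [0,0,0,0,0,0,0.7],
  ],
)

```text
time: 8.78
tool_pos: [0.5258, -0.3864, 0.0392]
orientation: [180.0, -31.1, -11.1]
contact_force: [0.5, -0.2, -0.5]
finger_gap: 0.613
```

Call:
step_arm(
  rows=[
    [0,0,-0.05,0,0,0,0.7],
    [0,0,0,0,0,0,0.7],
  ],
)

```text
time: 8.95
tool_pos: [0.5263, -0.3867, 0.0384]
orientation: [179.9, -31.2, -11.0]
contact_force: [0.0, 0.1, -1.6]
finger_gap: 0.614
```

```bash
python3 - <<'E'
from h import *
b=grab_frame("side"); crop(b,270,230,140,130,5,"pics/s10.png")
a=grab_frame("scene"); crop(a,280,250,130,120,5,"pics/a10.png")
s=ctrl.observe(); print(s["time"],s["tool_pos"].round(4),s["orientation"].round(2),s["contact_force"],s["moment"],s["finger_gap"])
E
```

```text
9.05 [ 0.5262 -0.3867  0.0382] [179.92 -31.19 -11.04] [-2.32818794  0.39981807  4.42542982] [0.0369724  0.21002433 0.01550337] 0.613646528406381
```

View pics/s10.png

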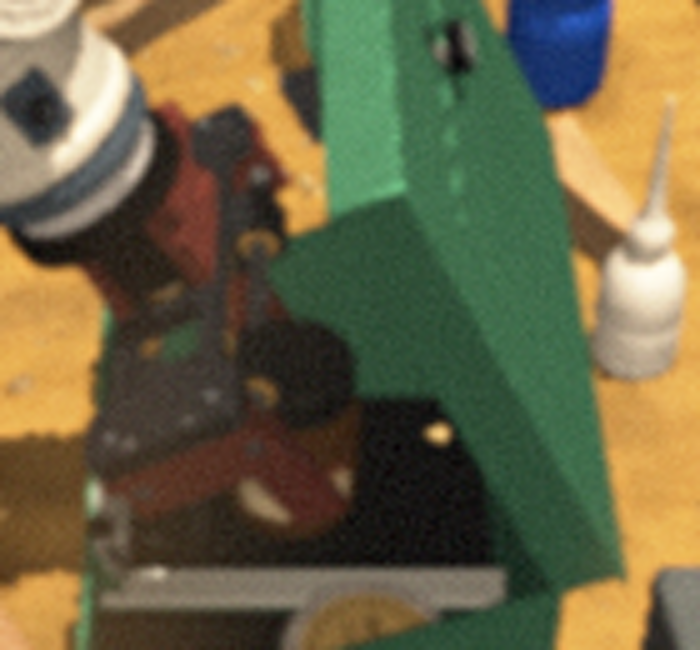

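View pics/a10.png

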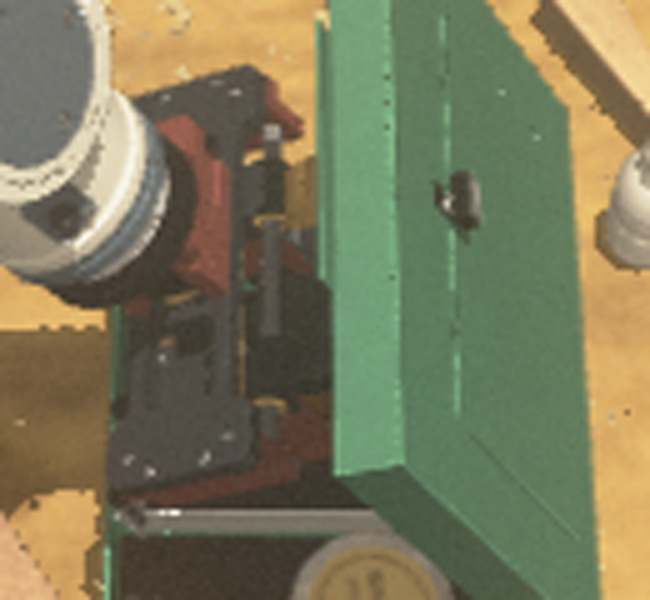

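Call:
step_arm(
  rows=[
    [0,0,0,0,0,0,0.36],
    [0,0,0,0,0,0,0.33],
    [0,0,0,0,0,0,0.25],
    [0,0,0,0,0,0,0.2],
    [0,0,0,0,0,0,0.2],
  ],
)

```text
time: 9.47
tool_pos: [0.5263, -0.3868, 0.0371]
orientation: [179.9, -31.1, -11.0]
contact_force: [0.4, 0.2, 0.2]
finger_gap: 0.797
```

```bash
python3 - <<'E'
from h import *
w=grab_frame("wrist"); cv2.imwrite("pics/w11.png",w["img"][:,:,::-1])
s=ctrl.observe(); print(s["time"],s["tool_pos"].round(4),s["orientation"].round(2),s["contact_force"],s["moment"],s["finger_gap"])
E
```

```text
9.5167 [ 0.5263 -0.3868  0.0371] [179.94 -31.13 -11.05] [-0.5358819   0.06988352  0.26130464] [0.12652874 0.2112044  0.01412539] 0.799368139708805
```

View pics/w11.png

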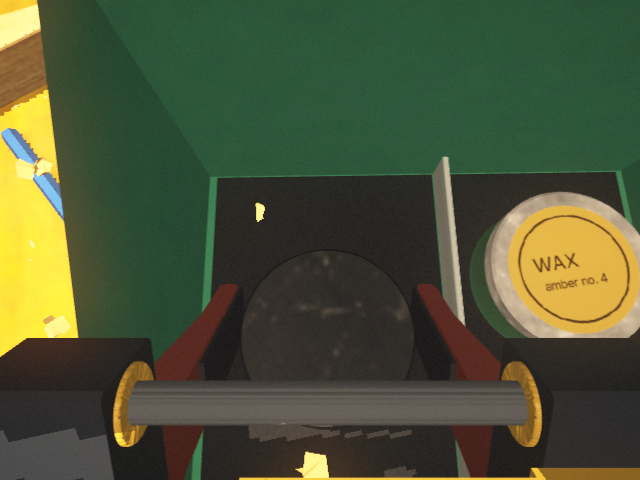

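Call:
step_arm(
  rows=[
    [-0.1,0.02,0.17,0,0,0,0.2],
    [-0.2,0.04,0.34,0,0,0,0.2],
    [-0.3,0.06,0.5,0,0,0,0.2],
    [-0.4,0.08,0.6,0,0,0,0.2],
    [-0.4,0.08,0.5,0,0,0,0.2],
    [-0.4,0.08,0.2,0,0,0,0.2],
    [-0.3,0,0,0,0,0,0.2],
  ],
)

```text
time: 10.1
tool_pos: [0.4404, -0.3706, 0.1309]
orientation: [180.0, -31.0, -10.9]
contact_force: [-0.9, 0.7, -1.0]
finger_gap: 0.802
```

```bash
python3 - <<'E'
from h import *
w=grab_frame("wrist"); cv2.imwrite("pics/w12.png",w["img"][:,:,::-1]); pickle.dump(w,open("w12.pkl","wb"))
s=ctrl.observe(); print(s["time"],s["joint_positions"].round(1),s["tool_pos"].round(4),s["orientation"].round(2),s["contact_force"])
E
```

```text
10.15 [-51.5  23.6 120.7  61.3  22.4  -5.6] [ 0.4389 -0.3705  0.1303] [-179.99  -30.9   -10.96] [-1.6638587   0.73572446 -0.13334492]
```

View pics/w12.png

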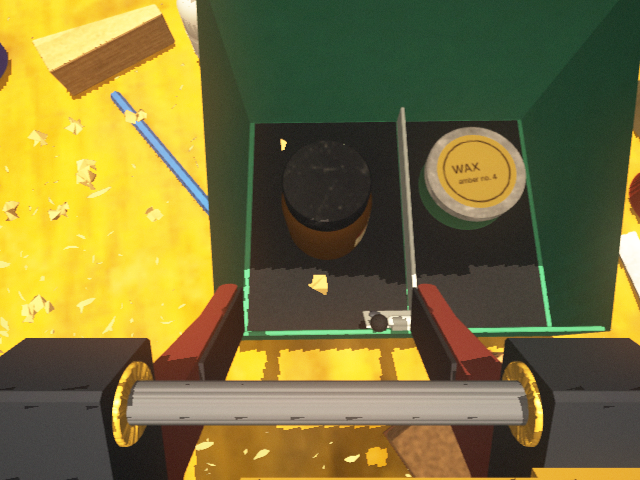

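```bash
python3 - <<'E'
from h import *
from kin import ik
w=pickle.load(open("w12.pkl","rb"))
c=np.array([.511,-.4355]);y=np.radians(-10.5);X=np.array([np.cos(y),np.sin(y)]);Y=np.array([-np.sin(y),np.cos(y)])
for n,uv,z in (("jar",(327,184),.088),("tin",(475,172),.036),("RL",(255,123),.006),("RR",(518,120),.006),("FL",(243,333),.062),("FR",(607,329),.062),("divF",(409,283),.026)):
    p=onz(w,uv,z); print(n,p.round(4),"local",((p[:2]-c)@X).round(4),((p[:2]-c)@Y).round(4))
E
```

```text
jar [ 0.514  -0.3867  0.088 ] local -0.006 0.0485
tin [ 0.5251 -0.4924  0.036 ] local 0.0242 -0.0533
RL [ 0.6097 -0.3475  0.006 ] local 0.081 0.1045
RR [ 0.5729 -0.5522  0.006 ] local 0.0822 -0.1034
FL [ 0.4458 -0.3258  0.062 ] local -0.0841 0.096
FR [ 0.4092 -0.5263  0.062 ] local -0.0835 -0.1078
divF [ 0.4602 -0.4317  0.026 ] local -0.0506 -0.0055
```

```bash
cat > loc.py <<'E'
import numpy as np
c=np.array([.511,-.4355]);y=np.radians(-10.5);X=np.array([np.cos(y),np.sin(y)]);Y=np.array([-np.sin(y),np.cos(y)])
def W(lx,ly,z): return np.r_[c+lx*X+ly*Y,z]
def door(e,L,th,ly=-.065,off=0.,n0=.022):
    "TCP world for tip corner on door at elevation e deg, tool lean th"
    e=np.radians(e);t=np.radians(th)
    d=np.array([-np.cos(e),np.sin(e)]);n=np.array([np.sin(e),np.cos(e)])
    p=np.array([.085,.141])+L*d+(n0+off)*n
    za=np.array([np.sin(t),-np.cos(t)]);xa=np.array([np.cos(t),np.sin(t)])
    corner=min(([.008*za+k*.010*xa for k in (-1,1)]),key=lambda v:v@n)
    q=p-corner
    return W(q[0],ly,q[1])
E
python3 - <<'E'
from h import *; from kin import ik; from loc import *
q=ctrl.observe()["joint_positions"]
for th,G in ((31,W(-.0826,-.0,.25)),(15,W(-.08,-.03,.35)),(0,W(-.06,-.065,.43)),(0,W(.075,-.065,.43)),(0,W(.075,-.065,.308))):
    q,cst=ik(G,[180,-th,-10.6],q); print(th,G.round(4),q.round(1),round(cst,3))
for e in (64,50,40,30,20,10,0,-10,-18,-22,-25):
    th=min(25,max(0,8-e*17/25)) if e<12 else 0
    G=door(e,.168,th); q,cst=ik(G,[180,-th,-10.6],q); print(e,round(th),G.round(4),q.round(1),round(cst,3))
E
```

```text
31 [ 0.4298 -0.4204  0.25  ] [-56.1  14.  112.4  37.7  37.   17.3] 0.0
15 [ 0.4269 -0.4504  0.35  ] [-52.4  12.4  95.3  11.3  61.6  43.7] 0.0
0 [ 0.4402 -0.4885  0.43  ] [-49.   18.6  75.7  -0.   85.7  51.6] 0.0
0 [ 0.5729 -0.5131  0.43  ] [-42.7  30.1  58.7  -0.   91.2  57.9] 0.0
0 [ 0.5729 -0.5131  0.308 ] [-42.7  33.3  68.2  -0.   78.5  57.9] 0.0
64 0 [ 0.5396 -0.5069  0.3096] [-44.1  30.5  72.7  -0.   76.8  56.5] 0.0
50 0 [ 0.503  -0.5001  0.2918] [-45.8  28.3  78.4  -0.   73.2  54.8] 0.0
40 0 [ 0.4799 -0.4958  0.2738] [-46.9  27.5  82.2  -0.   70.3  53.7] 0.0
30 0 [ 0.4603 -0.4922  0.2521] [-47.9  27.2  85.7  -0.   67.2  52.7] 0.0
20 0 [ 0.4447 -0.4893  0.2271] [-48.8  27.5  88.6  -0.   63.9  51.8] 0.0
10 1 [ 0.4335 -0.4872  0.2   ] [-49.8  28.   91.7   0.9  59.3  50.4] 0.0
0 8 [ 0.4262 -0.4859  0.1723] [-52.3  27.5  97.3   7.   49.4  44. ] 0.0
-10 15 [ 0.4238 -0.4854  0.1438] [-54.7  28.3 102.1  16.   40.   34.5] 0.0
-18 20 [ 0.4254 -0.4858  0.121 ] [-56.5  29.7 105.2  26.7  33.6  23.2] 0.0
-22 23 [ 0.4275 -0.4861  0.1097] [-57.3  30.8 106.5  33.6  30.9  16. ] 0.0
-25 25 [ 0.4116 -0.4832  0.093 ] [-59.3  31.7 109.1  41.8  28.5   6. ] 0.0
```

Call:
step_arm(
  rows=[
    [0,-0.1,0.5,0,0,0,0.4],
    [-0.05,-0.3,0.9,0,0,0,1],
    [-0.1,-0.4,0.9,0,0,0,1],
    [-0.1,-0.5,0.9,0.1,0.5,0,1],
    [0,-0.4,0.9,0.16,0.86,0,1],
    [0,-0.4,0.9,0.16,0.86,0,1],
    [0.1,-0.3,0.9,0.16,0.86,0,1],
    [0.1,-0.3,0.9,0.16,0.86,0,1],
    [0.1,-0.3,0.7,0.16,0.86,0,1],
    [0.1,-0.1,0.2,0.03,0.2,0,1],
  ],
)

```text
time: 10.98
tool_pos: [0.434, -0.494, 0.4491]
orientation: [179.3, 2.1, -12.5]
contact_force: [0.1, -0.1, -0.6]
finger_gap: 0.079
```

```bash
python3 - <<'E'
from h import *
w=grab_frame("wrist"); cv2.imwrite("pics/w13.png",w["img"][:,:,::-1])
a=grab_frame("scene");b=grab_frame("side");cv2.imwrite("pics/a13.png",a["img"][:,:,::-1]);cv2.imwrite("pics/s13.png",b["img"][:,:,::-1])
s=ctrl.observe(); print(s["time"],s["joint_positions"].round(1),s["tool_pos"].round(4),s["orientation"].round(2),s["contact_force"],s["finger_gap"])
E
```

```text
11.1333 [-49.   18.9  73.9  -1.6  88.7  53.5] [ 0.4326 -0.4918  0.4433] [179.61   2.12 -12.4 ] [-0.90450097 -0.46771748 -0.78513126] 0.006575253885594577
```

View pics/w13.png

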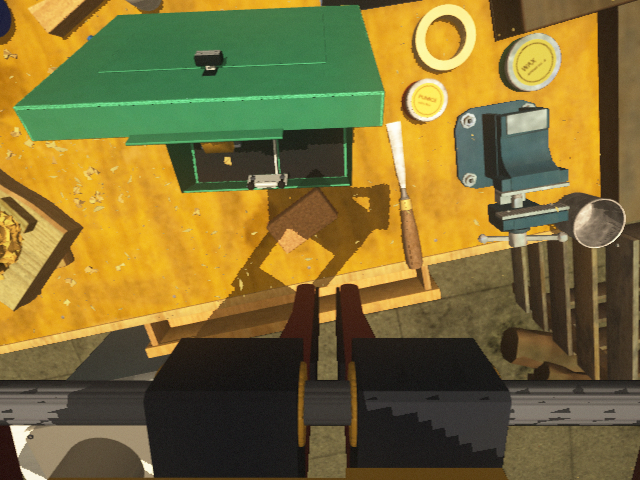

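View pics/a13.png

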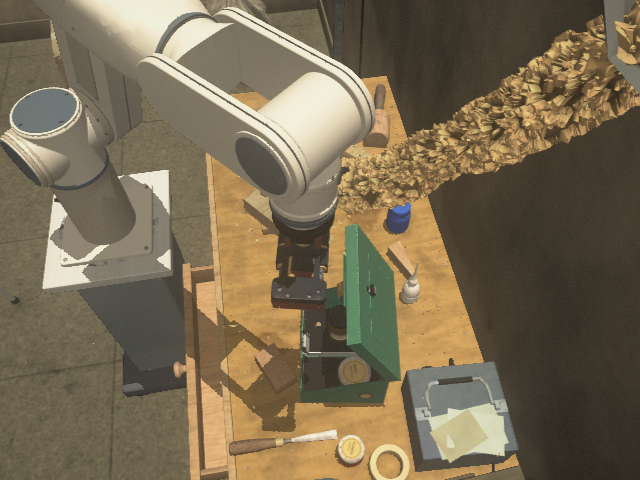

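View pics/s13.png

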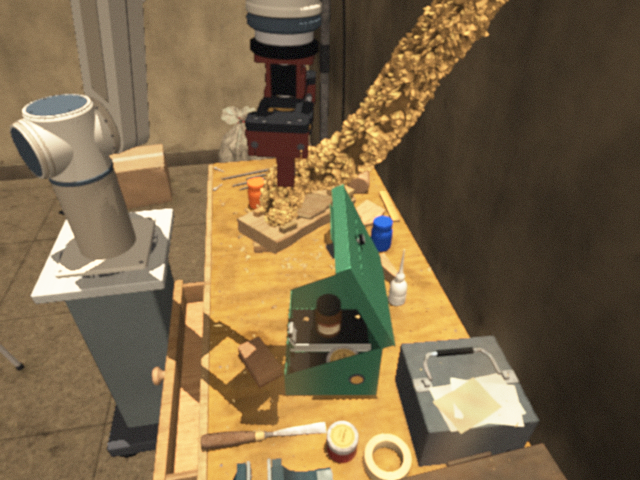

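```bash
python3 - <<'E'
from h import *
im=cv2.imread("pics/s13.png"); cv2.imwrite("pics/c13.png",cv2.resize(im[80:240,220:420],None,fx=4,fy=4,interpolation=cv2.INTER_CUBIC)[:600,:800])
im=cv2.imread("pics/a13.png"); cv2.imwrite("pics/d13.png",cv2.resize(im[130:310,260:440],None,fx=3.3,fy=3.3,interpolation=cv2.INTER_CUBIC))
b=grab_frame("side"); print(proj(b,[[.4326,-.4918,.435],[.55,-.318,.322]]))
E
```

```text
[[283.55407549 184.20397821]
 [339.3717921  182.99354117]]
```

View pics/c13.png

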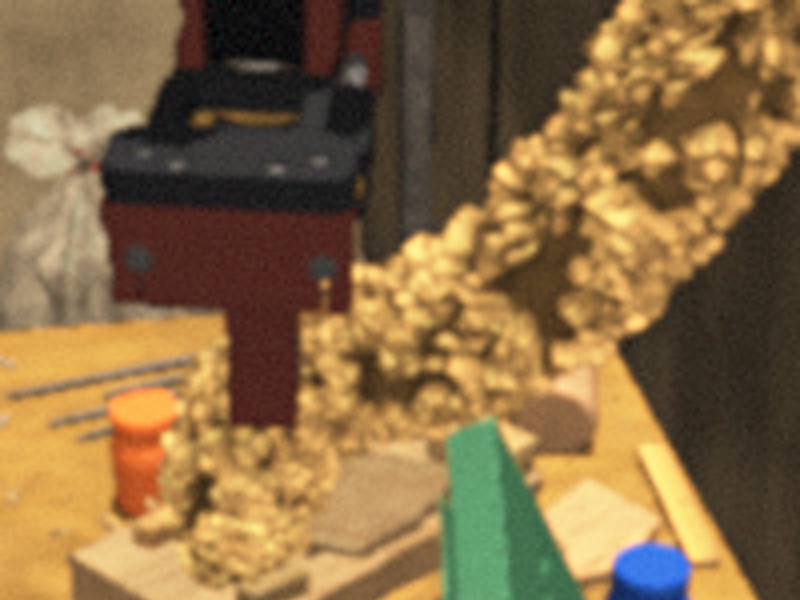

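View pics/d13.png

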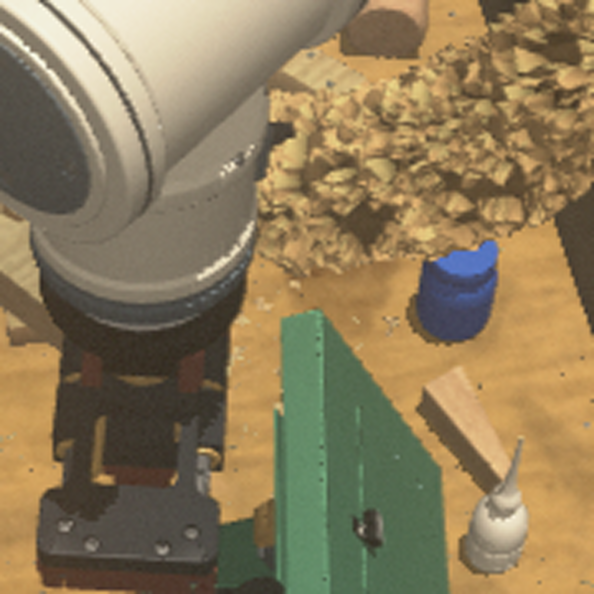

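Call:
step_arm(
  rows=[
    [0.4,-0.06,-0.1,-0.06,-0.34,0.3,1],
    [0.8,-0.12,-0.1,0,0,0,1],
    [0.9,-0.13,0,0,0,0,1],
    [0.8,-0.12,0,0,0,0,1],
    [0.4,-0.06,0,0,0,0,1],
    [0.1,0,0,0,0,0,1],
  ],
)

```text
time: 11.68
tool_pos: [0.5631, -0.5061, 0.4202]
orientation: [-179.5, 0.8, -10.9]
contact_force: [-1.0, -0.2, 0.0]
finger_gap: 0.006
```

```bash
python3 - <<'E'
from h import *
w=grab_frame("wrist"); cv2.imwrite("pics/w14.png",w["img"][:,:,::-1])
s=ctrl.observe(); print(s["time"],s["joint_positions"].round(1),s["tool_pos"].round(4),s["orientation"].round(2),s["contact_force"],s["finger_gap"])
E
```

```text
11.7333 [-42.9  29.6  60.9   0.   90.6  58. ] [ 0.5627 -0.5057  0.4196] [-179.41    0.88  -10.87] [ 0.04657189  1.0256585  -0.75765423] 0.004092925565363188
```

View pics/w14.png

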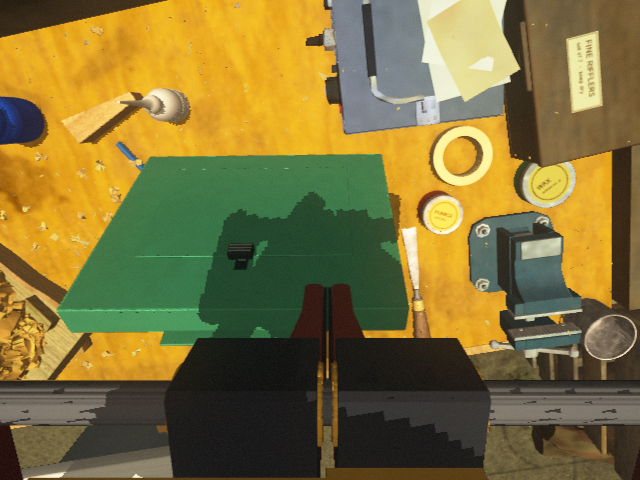

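```bash
python3 - <<'E'
from h import *; from loc import *
a,b=pickle.load(open("f0.pkl","rb")); w=grab_frame("wrist")
A=lambda x,y:(230+x/3,210+y/3)
B=lambda x,y:(220+x/2.5,170+y/2.5)
for n,u,v,k in (("R",A(390,404),B(328,248),(408,308)),("L",A(382,42),B(307,38),(60,311))):
    p,e=tri([a,b,w],[u,v,k]); print(n,p.round(4),e,((p[:2]-c)@X).round(4),((p[:2]-c)@Y).round(4))
for e in (58,60,62,64): 
    r=np.radians(e); print(e,np.array([.085,.141])+.194*np.array([-np.cos(r),np.sin(r)])+.022*np.array([np.sin(r),np.cos(r)]))
E
```

```text
R [ 0.5123 -0.5509  0.3232] [2.5, 4.1, 1.7] 0.0223 -0.1132
L [ 0.5523 -0.3252  0.3232] [2.5, 2.9, 1.8] 0.0205 0.116
58 [0.00085272 0.31717955]
60 [0.00705256 0.32000893]
62 [0.01334736 0.32262021]
64 [0.01972947 0.32501021]
```

Call:
step_arm(
  rows=[
    [0.15,-0.05,-0.4,0,-0.1,0,1],
    [0.15,-0.05,-0.7,0,0,0,1],
    [0,0,-0.8,0,0,0,1],
    [0,0,-0.6,0,0,0,1],
    [0,0,-0.2,0,0,0,1],
    [0,0,0,0,0,0,1],
  ],
)

```text
time: 12.28
tool_pos: [0.5633, -0.5091, 0.3105]
orientation: [-179.3, 0.2, -11.2]
contact_force: [-0.6, 0.8, -0.4]
finger_gap: 0.007
```

```bash
python3 - <<'E'
from h import *; from loc import *
s=ctrl.observe(); p=s["tool_pos"]; print(s["time"],p.round(4),s["orientation"].round(2),s["contact_force"],((p[:2]-c)@X).round(4),((p[:2]-c)@Y).round(4))
b=grab_frame("side"); crop(b,220,120,240,220,2.5,"pics/s15.png")
E
```

```text
12.2833 [ 0.5633 -0.5091  0.3105] [-179.35    0.24  -11.2 ] [-0.6275726   0.78982832 -0.43741916] 0.0649 -0.0628
```

View pics/s15.png

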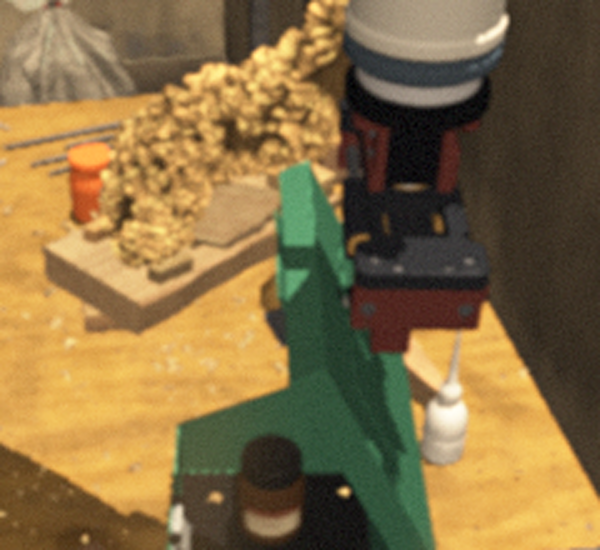

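```bash
python3 - <<'E'
from loc import *
th=lambda e: 0 if e>12 else min(25,max(0,8-e*17/25)) 
p=None
for e in list(range(64,-1,-4)):
    g=door(e,.168,th(e))
    print(e,round(th(e),1),g.round(4), None if p is None else ((g-p)/.04).round(2)); p=g
E
```

```text
64 0 [ 0.5396 -0.5069  0.3096] None
60 0 [ 0.5287 -0.5049  0.3055] [-0.27  0.05 -0.1 ]
56 0 [ 0.5181 -0.5029  0.3006] [-0.26  0.05 -0.12]
52 0 [ 0.5079 -0.501   0.2949] [-0.26  0.05 -0.14]
48 0 [ 0.4981 -0.4992  0.2886] [-0.25  0.05 -0.16]
44 0 [ 0.4888 -0.4975  0.2815] [-0.23  0.04 -0.18]
40 0 [ 0.4799 -0.4958  0.2738] [-0.22  0.04 -0.19]
36 0 [ 0.4716 -0.4943  0.2655] [-0.21  0.04 -0.21]
32 0 [ 0.4639 -0.4929  0.2567] [-0.19  0.04 -0.22]
28 0 [ 0.4569 -0.4916  0.2473] [-0.18  0.03 -0.23]
24 0 [ 0.4505 -0.4904  0.2374] [-0.16  0.03 -0.25]
20 0 [ 0.4447 -0.4893  0.2271] [-0.14  0.03 -0.26]
16 0 [ 0.4397 -0.4884  0.2165] [-0.12  0.02 -0.27]
12 0 [ 0.4355 -0.4876  0.2054] [-0.11  0.02 -0.28]
8 2.6 [ 0.4316 -0.4869  0.1946] [-0.1   0.02 -0.27]
4 5.3 [ 0.4285 -0.4863  0.1836] [-0.08  0.01 -0.28]
0 8.0 [ 0.4262 -0.4859  0.1723] [-0.06  0.01 -0.28]
```

Call:
step_arm(
  rows=[
    [-0.2,0.03,0,0,0,0,1],
    [-0.25,0.04,0,0,0,0,1],
    [-0.2,0.04,0,0,0,0,1],
    [-0.2,0.04,-0.05,0,0,0,1],
    [-0.25,0.05,-0.1,0,0,0,1],
    [-0.25,0.05,-0.12,0,0,0,1],
  ],
)

```text
time: 12.83
tool_pos: [0.5064, -0.5011, 0.3106]
orientation: [-179.8, -0.5, -11.2]
contact_force: [-0.6, -0.3, -0.5]
finger_gap: 0.002
```

```bash
python3 - <<'E'
from h import *; from loc import *
s=ctrl.observe(); p=s["tool_pos"]; print(s["time"],p.round(4),s["orientation"].round(2),s["contact_force"],((p[:2]-c)@X).round(4),((p[:2]-c)@Y).round(4))
b=grab_frame("side"); crop(b,220,120,240,220,2.5,"pics/s16.png")
a=grab_frame("scene"); crop(a,280,180,200,200,3,"pics/a16.png")
E
```

```text
12.8333 [ 0.5064 -0.5011  0.3106] [-179.84   -0.51  -11.24] [-0.57704603 -0.32302814 -0.52213401] 0.0074 -0.0654
```

View pics/s16.png

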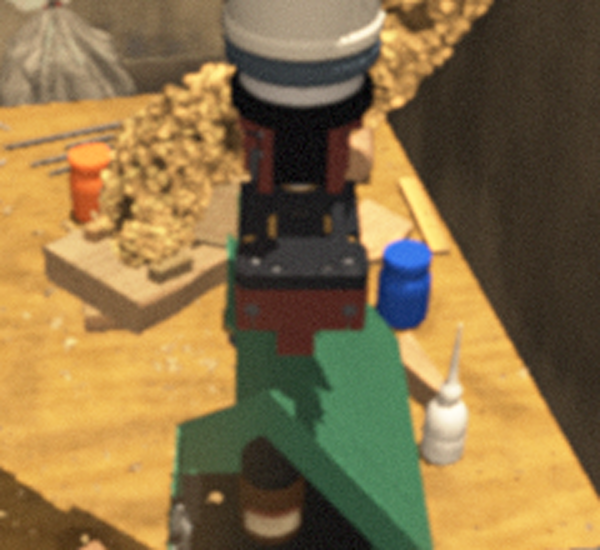

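View pics/a16.png

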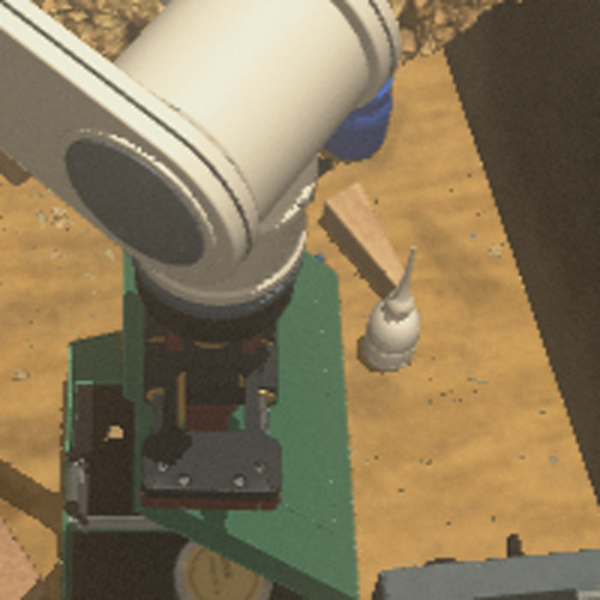

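Call:
step_arm(
  rows=[
    [-0.1,0.02,-0.2,0,0,0,1],
    [-0.12,0.02,-0.22,0,0,0,1],
    [-0.14,0.03,-0.22,0,0,0,1],
    [-0.16,0.03,-0.22,0,0,0,1],
    [-0.2,0.03,-0.22,0,0,0,1],
    [-0.2,0.03,-0.22,0,0,0,1],
  ],
)

```text
time: 13.43
tool_pos: [0.4679, -0.4946, 0.2565]
orientation: [-180.0, -0.7, -11.2]
contact_force: [0.2, 0.1, 1.2]
finger_gap: 0.002
```

```bash
cat >> loc.py <<'E'
def status(s):
    from scipy.spatial.transform import Rotation as R
    p=s["tool_pos"]; Rm=R.from_euler('xyz',s["orientation"],degrees=True).as_matrix()
    print("t",round(s["time"],2),p.round(4),s["orientation"].round(1),"F",s["contact_force"].round(1),"loc",((p[:2]-c)@X).round(4),((p[:2]-c)@Y).round(4))
    best=None
    for k in (-1,1):
        q=p+.008*Rm[:,2]+k*.010*Rm[:,0]; v=np.array([(q[:2]-c)@X-.085,q[2]-.141]); r=np.hypot(*v)
        L=np.sqrt(r*r-.022**2); e=np.degrees(np.arctan2(v[1],-v[0])-np.arctan2(.022,L))
        print("  corner",k,"e",round(e,1),"angle rad",round(np.radians(e+25),3),"L",round(L,4))
E
python3 - <<'E'
from h import *; from loc import *
status(ctrl.observe())
b=grab_frame("side"); crop(b,220,120,240,220,2.5,"pics/s17.png")
E
```

```text
t 13.43 [ 0.4679 -0.4946  0.2565] [-180.    -0.7  -11.2] F [0.2 0.1 1.2] loc -0.0316 -0.066
  corner -1 e 32.7 angle rad 1.007 L 0.1645
  corner 1 e 37.0 angle rad 1.081 L 0.1498
```

View pics/s17.png

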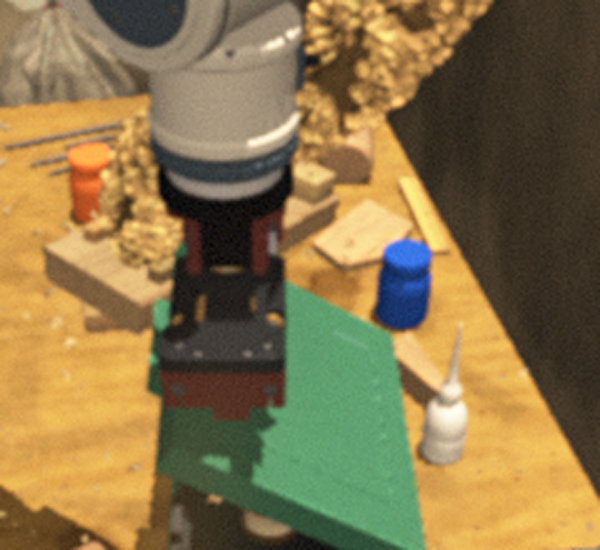

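Call:
step_arm(
  rows=[
    [-0.18,0.04,-0.22,0,0,0,1],
    [-0.17,0.03,-0.23,0,0,0,1],
    [-0.15,0.03,-0.24,0,0,0,1],
    [-0.13,0.02,-0.25,0,0,0,1],
    [-0.11,0.02,-0.25,0,0,0,1],
    [-0.1,0.02,-0.25,-0.05,-0.3,0,1],
  ],
)

```text
time: 13.98
tool_pos: [0.4306, -0.4868, 0.1915]
orientation: [-179.8, -2.3, -11.2]
contact_force: [-0.6, 0.2, 0.2]
finger_gap: 0.004
```

```bash
python3 - <<'E'
from h import *; from loc import *
status(ctrl.observe())
th=lambda e: 0 if e>12 else min(25,max(0,8-e*17/25)) 
p=None
for e in (8,4,0,-4,-8,-10,-12,-14,-16,-18):
    g=door(e,.168,th(e)); print(e,round(th(e),1),g.round(4), None if p is None else ((g-p)/.04).round(2)); p=g
E
```

```text
t 13.98 [ 0.4306 -0.4868  0.1915] [-179.8   -2.3  -11.2] F [-0.6  0.2  0.2] loc -0.0697 -0.0651
  corner -1 e 6.9 angle rad 0.557 L 0.1682
  corner 1 e 8.2 angle rad 0.579 L 0.149
8 2.6 [ 0.4316 -0.4869  0.1946] None
4 5.3 [ 0.4285 -0.4863  0.1836] [-0.08  0.01 -0.28]
0 8.0 [ 0.4262 -0.4859  0.1723] [-0.06  0.01 -0.28]
-4 10.7 [ 0.4246 -0.4856  0.1609] [-0.04  0.01 -0.28]
-8 13.4 [ 0.4239 -0.4855  0.1495] [-0.02  0.   -0.29]
-10 14.8 [ 0.4238 -0.4854  0.1438] [-0.    0.   -0.14]
-12 16.2 [ 0.4239 -0.4855  0.1381] [ 0.   -0.   -0.14]
-14 17.5 [ 0.4242 -0.4855  0.1323] [ 0.01 -0.   -0.14]
-16 18.9 [ 0.4247 -0.4856  0.1266] [ 0.01 -0.   -0.14]
-18 20.2 [ 0.4254 -0.4858  0.121 ] [ 0.02 -0.   -0.14]
```

```bash
python3 - <<'E'
from loc import *
for e,th in ((7,2.3),(3,5),(-1,8),(-5,11),(-8,14),(-10,17),(-12,20),(-13,22),(-14,23)):
    g=door(e,.168,th); print(e,th,g.round(4))
E
```

```text
7 2.3 [ 0.4309 -0.4868  0.1917]
3 5 [ 0.428  -0.4862  0.1806]
-1 8 [ 0.4258 -0.4858  0.1694]
-5 11 [ 0.4244 -0.4856  0.158 ]
-8 14 [ 0.4238 -0.4854  0.1496]
-10 17 [ 0.4234 -0.4854  0.1441]
-12 20 [ 0.4232 -0.4853  0.1385]
-13 22 [ 0.4231 -0.4853  0.1358]
-14 23 [ 0.4232 -0.4853  0.133 ]
```

Call:
step_arm(
  rows=[
    [-0.07,0.01,-0.28,-0.09,-0.45,0,1],
    [-0.06,0.01,-0.28,-0.09,-0.49,0,1],
    [-0.04,0,-0.28,-0.09,-0.49,0,1],
    [-0.02,0,-0.21,-0.09,-0.49,0,1],
    [-0.01,0,-0.14,-0.09,-0.49,0,1],
    [0,0,-0.1,-0.09,-0.49,0,1],
    [0,0,0,-0.06,-0.3,0,1],
    [0,0,0,0,0,0,1],
  ],
)

```text
time: 14.65
tool_pos: [0.4183, -0.4848, 0.1308]
orientation: [-179.7, -22.5, -11.5]
contact_force: [-0.4, -0.9, 0.6]
finger_gap: 0.008
```

```bash
python3 - <<'E'
from h import *; from loc import *
s=ctrl.observe(); status(s); print(s["joint_positions"].round(1))
b=grab_frame("side"); crop(b,220,160,240,220,2.5,"pics/s18.png")
w=grab_frame("wrist"); cv2.imwrite("pics/w18.png",w["img"][:,:,::-1])
E
```

```text
t 14.65 [ 0.4183 -0.4848  0.1308] [-179.7  -22.5  -11.5] F [-0.4 -0.9  0.6] loc -0.0821 -0.0654
  corner -1 e -14.3 angle rad 0.187 L 0.1732
  corner 1 e -13.2 angle rad 0.206 L 0.1539
[-57.9  28.4 106.8  31.1  33.   19. ]
```

View pics/s18.png

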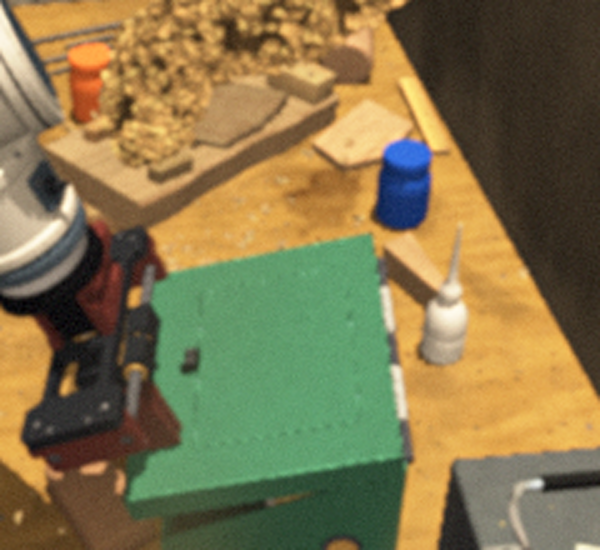

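View pics/w18.png

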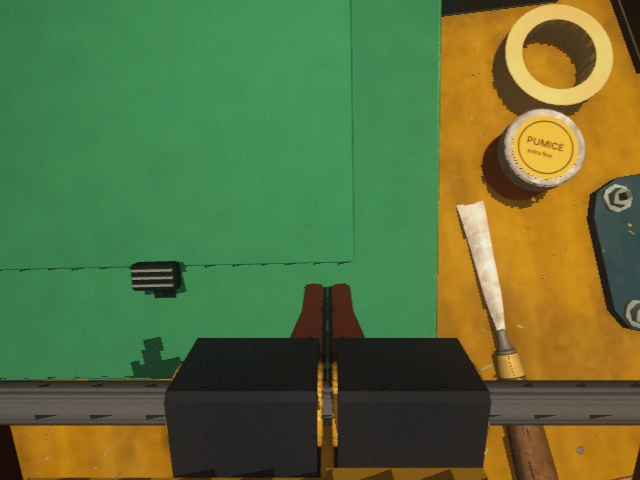

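Call:
step_arm(
  rows=[
    [0.02,0,-0.06,0,0,0,1],
    [0.02,0,-0.06,0,0,0,1],
  ],
)

```text
time: 14.92
tool_pos: [0.4215, -0.4862, 0.1274]
orientation: [-179.8, -22.5, -11.4]
contact_force: [-1.0, 0.0, 0.6]
finger_gap: 0.005
```

Call:
step_arm(
  rows=[
    [0.02,0,-0.06,0,0,0,1],
    [0.02,0,-0.06,0,0,0,1],
  ],
)

```text
time: 15.08
tool_pos: [0.4237, -0.4866, 0.1227]
orientation: [-179.9, -22.4, -11.3]
contact_force: [-12.7, 1.5, 10.7]
finger_gap: 0.003
```

Call:
step_arm(
  rows=[
    [0.02,0,-0.06,0,0,0,1],
    [0.02,0,-0.06,0,0,0,1],
  ],
)

```text
time: 15.25
tool_pos: [0.4244, -0.4867, 0.1183]
orientation: [180.0, -22.3, -11.1]
contact_force: [-9.4, 2.0, 11.1]
finger_gap: 0.008
```

```bash
python3 - <<'E'
from h import *; from loc import *
s=ctrl.observe(); status(s)
E
```

```text
t 15.25 [ 0.4244 -0.4867  0.1183] [180.  -22.3 -11.1] F [-9.4  2.  11.1] loc -0.0758 -0.0661
  corner -1 e -18.9 angle rad 0.107 L 0.169
  corner 1 e -18.4 angle rad 0.115 L 0.1492
```

Call:
step_arm(
  rows=[
    [0,0,-0.05,0,0,0,1],
    [0,0,-0.05,0,0,0,1],
  ],
)

```text
time: 15.42
tool_pos: [0.4248, -0.4869, 0.1157]
orientation: [179.9, -22.4, -11.0]
contact_force: [-5.3, 4.3, 11.2]
finger_gap: 0.009
```

Call:
step_arm(
  rows=[
    [0,0,-0.05,0,0,0,1],
    [0,0,-0.05,0,0,0,1],
  ],
)

```text
time: 15.58
tool_pos: [0.4254, -0.4869, 0.1134]
orientation: [179.9, -22.4, -10.9]
contact_force: [-7.5, 3.9, 10.7]
finger_gap: 0.009
```

```bash
python3 - <<'E'
from h import *; from loc import *
s=ctrl.observe(); status(s)
E
```

```text
t 15.58 [ 0.4254 -0.4869  0.1134] [179.9 -22.4 -10.9] F [-7.5  3.9 10.7] loc -0.0748 -0.0662
  corner -1 e -20.6 angle rad 0.077 L 0.1691
  corner 1 e -20.3 angle rad 0.082 L 0.1492
```

Call:
step_arm(
  rows=[
    [0,0,-0.05,0,0,0,1],
    [0,0,-0.05,0,0,0,1],
  ],
)

```text
time: 15.75
tool_pos: [0.4259, -0.487, 0.1113]
orientation: [179.8, -22.5, -10.8]
contact_force: [-6.9, 3.8, 12.1]
finger_gap: 0.006
```

Call:
step_arm(
  rows=[
    [0,0,-0.05,0,0,0,1],
    [0,0,-0.05,0,0,0,1],
  ],
)

```text
time: 15.92
tool_pos: [0.4263, -0.4872, 0.1093]
orientation: [179.8, -22.6, -10.7]
contact_force: [-7.7, 3.4, 11.9]
finger_gap: 0.004
```

```bash
python3 - <<'E'
from h import *; from loc import *
s=ctrl.observe(); status(s)
E
```

```text
t 15.92 [ 0.4263 -0.4872  0.1093] [179.8 -22.6 -10.7] F [-7.7  3.4 11.9] loc -0.0738 -0.0662
  corner -1 e -22.0 angle rad 0.052 L 0.1691
  corner 1 e -21.9 angle rad 0.054 L 0.1491
```

Call:
step_arm(
  rows=[
    [0,0,-0.05,0,0,0,1],
    [0,0,-0.05,0,0,0,1],
  ],
)

```text
time: 16.08
tool_pos: [0.4269, -0.4873, 0.1071]
orientation: [179.7, -22.7, -10.6]
contact_force: [-2.2, 2.5, 6.1]
finger_gap: 0.003
```

Call:
step_arm(
  rows=[
    [0,0,-0.05,0,0,0,1],
  ],
)

```text
time: 16.17
tool_pos: [0.4274, -0.4875, 0.1056]
orientation: [179.6, -22.7, -10.6]
contact_force: [-0.5, 0.2, 0.1]
finger_gap: 0.004
```

Call:
step_arm(
  rows=[
    [0,0,-0.04,0,0,0,1],
  ],
)

```text
time: 16.25
tool_pos: [0.4278, -0.4876, 0.1041]
orientation: [179.6, -22.7, -10.6]
contact_force: [0.7, -0.1, 0.0]
finger_gap: 0.004
```

Call:
step_arm(
  rows=[
    [0,0,-0.04,0,0,0,1],
  ],
)

```text
time: 16.33
tool_pos: [0.4282, -0.4877, 0.1024]
orientation: [179.6, -22.7, -10.5]
contact_force: [-0.5, 1.3, 3.1]
finger_gap: 0.008
```

```bash
python3 - <<'E'
from h import *; from loc import *
s=ctrl.observe(); status(s)
b=grab_frame("side"); crop(b,220,160,240,220,2.5,"pics/s19.png")
E
```

```text
t 16.33 [ 0.4282 -0.4877  0.1024] [179.6 -22.7 -10.5] F [-0.5  1.3  3.1] loc -0.0719 -0.0664
  corner -1 e -24.4 angle rad 0.01 L 0.169
  corner 1 e -24.6 angle rad 0.006 L 0.149
```

View pics/s19.png

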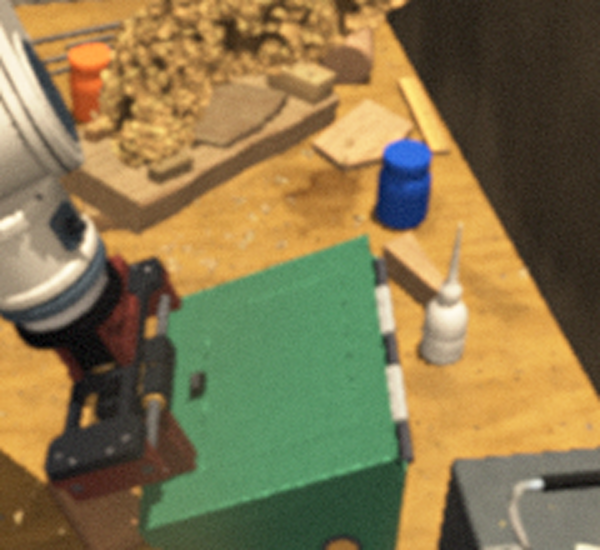

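Call:
step_arm(
  rows=[
    [0,0,-0.03,0,0,0,1],
  ],
)

```text
time: 16.47
tool_pos: [0.4285, -0.4878, 0.1017]
orientation: [179.6, -22.8, -10.5]
contact_force: [-12.2, 6.3, 24.3]
finger_gap: 0.002
```

Call:
step_arm(
  rows=[
    [0,0,-0.02,0,0,0,1],
  ],
)

```text
time: 16.55
tool_pos: [0.4285, -0.4878, 0.1019]
orientation: [179.6, -22.8, -10.5]
contact_force: [-10.3, 5.2, 16.4]
finger_gap: 0.007
```

Call:
step_arm(
  rows=[
    [-0.01,0,0.03,0,0,0,1],
    [-0.02,0,0.06,0,0,0,1],
    [-0.04,0.01,0.1,0,0,0,1],
    [-0.08,0.02,0.2,0,0,0,1],
    [-0.16,0.03,0.4,0,0,0,1],
    [-0.2,0.04,0.5,0,0,0,1],
    [-0.3,0.05,0.6,0,0,0,1],
    [-0.3,0.05,0.6,0,0,0,1],
  ],
)

```text
time: 17.22
tool_pos: [0.3816, -0.4758, 0.2]
orientation: [-179.9, -22.3, -10.5]
contact_force: [0.2, -0.9, 0.1]
finger_gap: 0.006
```

```bash
python3 - <<'E'
from h import *; from loc import *
s=ctrl.observe(); status(s)
b=grab_frame("side"); crop(b,220,160,240,220,2.5,"pics/s20.png")
a=grab_frame("scene"); crop(a,240,220,200,200,3,"pics/a20.png")
E
```

```text
t 17.22 [ 0.3816 -0.4758  0.2   ] [-179.9  -22.3  -10.5] F [ 0.2 -0.9  0.1] loc -0.1199 -0.0632
  corner -1 e 6.9 angle rad 0.557 L 0.2153
  corner 1 e 9.7 angle rad 0.606 L 0.1992
```

View pics/s20.png

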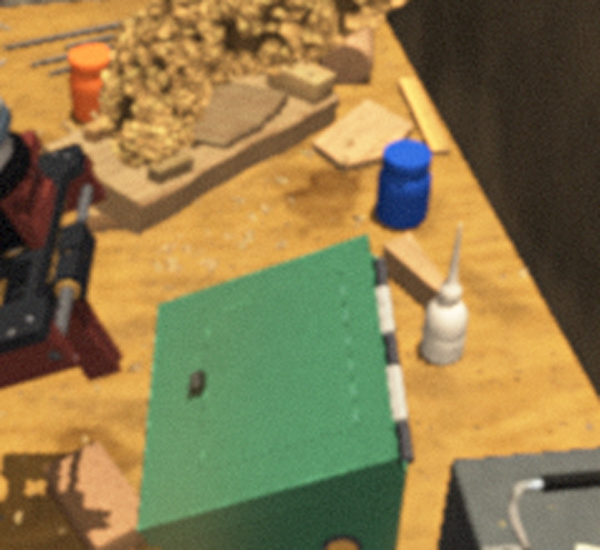

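View pics/a20.png

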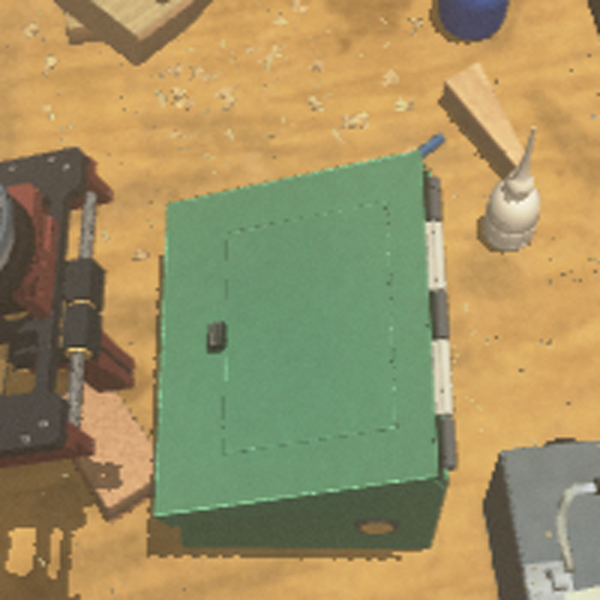

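Call:
step_arm(
  rows=[
    [-0.3,0.05,0.5,0,0,0,1],
    [-0.2,0.03,0.4,0,0,0,1],
    [0,0,0.1,0,0,0,1],
    [0,0,0,0,0,0,1],
    [0,0,0,0,0,0,1],
    [0,0,0,0,0,0,1],
    [0,0,0,0,0,0,1],
    [0,0,0,0,0,0,1],
    [0,0,0,0,0,0,1],
    [0,0,0,0,0,0,1],
  ],
)

```text
time: 18.15
tool_pos: [0.3619, -0.4724, 0.239]
orientation: [-179.9, -22.3, -10.5]
contact_force: [-0.8, 0.7, -0.1]
finger_gap: 0.006
```

```bash
python3 - <<'E'
from h import *; from loc import *
s=ctrl.observe(); status(s)
old=cv2.imread("pics/s20.png").astype(int)
b=grab_frame("side"); crop(b,220,160,240,220,2.5,"pics/s21.png"); new=cv2.imread("pics/s21.png").astype(int)
print("door region diff",np.abs(old-new)[240:520,150:410].mean())
a=grab_frame("scene"); cv2.imwrite("pics/a21.png",a["img"][:,:,::-1])
# door front-edge corner
for n,u,v in (("FR",(240+158/3,220+512/3),(220+142/2.5,160+526/2.5)),("FL",(240+170/3,220+203/3),(220+160/2.5,160+305/2.5))):
    p,e=tri([a,b],[u,v]); print(n,p.round(4),e)
E
```

```text
t 18.15 [ 0.3619 -0.4724  0.239 ] [-179.9  -22.3  -10.5] F [-0.8  0.7 -0.1] loc -0.1399 -0.0635
  corner -1 e 15.5 angle rad 0.707 L 0.2459
  corner 1 e 18.5 angle rad 0.76 L 0.2316
door region diff 2.7372481684981684
FR [ 0.3962 -0.5217  0.0734] [2.9, 2.9]
FL [ 0.4358 -0.295   0.0701] [2.5, 2.5]
```

View pics/a21.png

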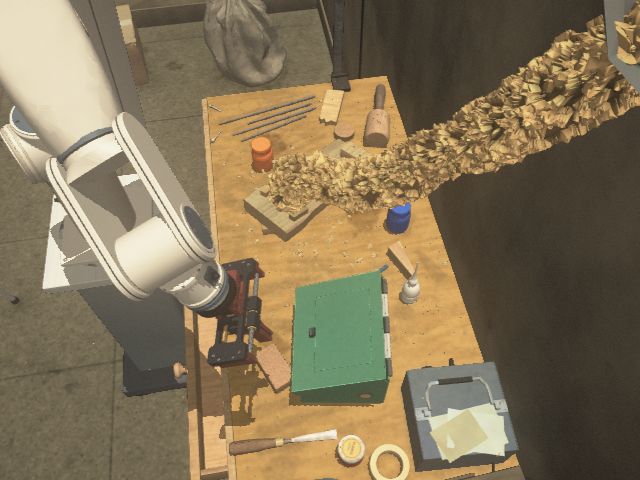

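View pics/s21.png

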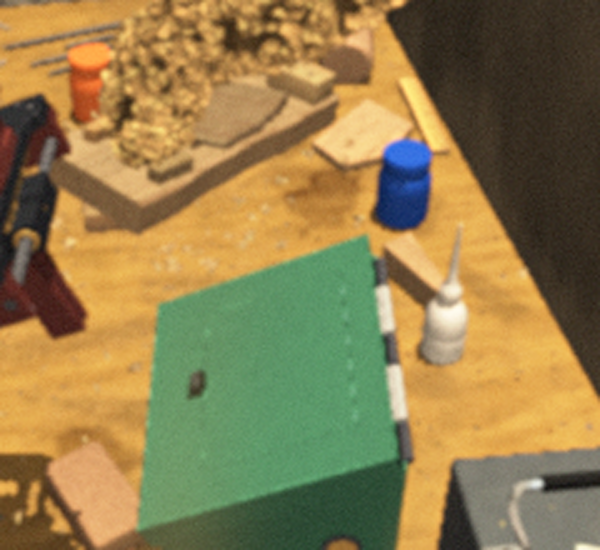

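```bash
python3 - <<'E'
from station import order
print(order.sign_off())
E
```

```text
the job is handed in; nothing more can be done
None
```

The brown jar is standing upright in the empty bay and the locker door is shut and latched. I handed the job in at about 18.3 s.

- **Jar:** I gripped it with the tool leaning back about 31° and released it on the bay floor. The wrist camera then put it about 6 mm from the bay's middle, standing upright.
- **Door:** I brought it down with the closed fingertips, 65 mm to the right of the thumb slide. The latch took about 14 N. The push then fell to zero and rose again when the door met its stops.
- **Press force:** One reading on the stops reached about 28 N in total. That is more than the latch needed, but below the 34 N that bends the door.
- **Last checks:** With the arm clear, the door had not moved in two pictures about 1 s apart. Its front edge measured 70–73 mm high, against about 79 mm worked out for a shut door. That is lower than expected, but the two cameras disagreed by about 3 mm.
- **Other things:** The bystanders and the look-alike jars appeared where they started. The wax tin was within about 3 mm of where it was first measured when I last saw it, before the door closed.
- **Disagreement:** The jar touched down with the tool about 4 mm lower than I had worked out. The picture after release showed it standing flat.

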